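Clamp a pile of yoke plates in the pole-grinding fixture

TASK

Get the yoke plates ready for grinding: stack all the horseshoe plates lying on the bench squarely into one pile in the fixture, between its guide pins, with their open ends towards the stop bar and the round backs towards the gate. Then swing the gate shut, hook the latch's loop over the keeper on the gate while the lever stands up, and push the lever down past its toggle point until it lies flat and the pile is clamped tight against the stop. Leave the other things on the bench where they are.

Things in the scene. Friction and masses are not known exactly. Their poses are not given: they have to be found in the camera images.
- yoke_1_c (a point): horseshoe plate, flat pale metal U 73 x 72 mm, 8 mm thick, 60 g; point at the centre of its outline, half-way up. x axis from open end to round back, which ends at x = +36.5 mm. Straight legs from x = -33 to +4, slightly tapered: mid-leg (x = -8) from y = +-16 to +-35.5, with a 30 mm gap between: pinch a leg there. Pole tips (inner leg corners) at x = -36.5, y = +-20. All alike; some may be absent
- yoke_2_c (a point): horseshoe plate, flat pale metal U 73 x 72 mm, 8 mm thick, 60 g; point at the centre of its outline, half-way up. x axis from open end to round back, which ends at x = +36.5 mm. Straight legs from x = -33 to +4, slightly tapered: mid-leg (x = -8) from y = +-16 to +-35.5, with a 30 mm gap between: pinch a leg there. Pole tips (inner leg corners) at x = -36.5, y = +-20. All alike; some may be absent
- yoke_3_c (a point): horseshoe plate, flat pale metal U 73 x 72 mm, 8 mm thick, 60 g; point at the centre of its outline, half-way up. x axis from open end to round back, which ends at x = +36.5 mm. Straight legs from x = -33 to +4, slightly tapered: mid-leg (x = -8) from y = +-16 to +-35.5, with a 30 mm gap between: pinch a leg there. Pole tips (inner leg corners) at x = -36.5, y = +-20. All alike; some may be absent
- yoke_4_c (a point): horseshoe plate, flat pale metal U 73 x 72 mm, 8 mm thick, 60 g; point at the centre of its outline, half-way up. x axis from open end to round back, which ends at x = +36.5 mm. Straight legs from x = -33 to +4, slightly tapered: mid-leg (x = -8) from y = +-16 to +-35.5, with a 30 mm gap between: pinch a leg there. Pole tips (inner leg corners) at x = -36.5, y = +-20. All alike; some may be absent
- yoke_5_c (a point): horseshoe plate, flat pale metal U 73 x 72 mm, 8 mm thick, 60 g; point at the centre of its outline, half-way up. x axis from open end to round back, which ends at x = +36.5 mm. Straight legs from x = -33 to +4, slightly tapered: mid-leg (x = -8) from y = +-16 to +-35.5, with a 30 mm gap between: pinch a leg there. Pole tips (inner leg corners) at x = -36.5, y = +-20. All alike; some may be absent
- bed (a point): centre of the pile's place in the fixture, 18 mm above the bench: the lowest plate's underside (on two 16 mm wide parallels under the legs; the base plate, 146 x 228 mm, is 6 mm lower). Fixture axes: x from stop bar to gate, y to the latch, z up. A plate in place has its centre over this point and its x along this x. The space beside the legs is clear to y = +-70 mm but for the guide pins
- stop (a point): foot of the stop bar's face, in the middle, 36.5 mm from the bed point; pole tips go against it; bar 76 mm wide, rises 42 mm above this point; axes as the bed's. Two guide pins, 8 mm thick, pointed tops 50 mm above the bed point, stand beside the legs at x = -29, y = +-41 mm from the bed point (2.5 mm clear of a centred plate)
- gate (a joint): swing gate, an aluminium bar on an upright hinge: 0 = shut, 0.6 to 0.95 rad open at the start; stays where it is left (light friction). Bar 12 mm thick, centred on the hinge axis, 11 to 47 mm above the base plate (beyond 132 mm from the hinge 11 to 28 mm); shut, it lies behind the round backs of the plates. Unlatched on plates, the pad leaves it 0.02 to 0.05 rad ajar
- gate_hinge (a point): hinge axis of the gate, at the base plate's top (12 mm above the bench); does not move; axes as the fixture's; the shut gate runs along +y from here and opens towards +x
- gate_face (a point): point on the gate's outer face, 95 mm from the hinge axis and 33 mm above the base plate: push here to shut it. The outer face looks along this point's x axis
- pad (a joint): sprung rubber pad on the gate's inner side that presses the round backs: 0 = out, up to 0.007 m as it is pushed in; preload 8 N, then 4 N/mm; about 0.002 when the latch is locked on plates
- lever (a joint): over-centre latch lever: 0 = locked, handle flat, pointing away from the gate; about 1.6 = handle upright (stop at 1.68). Stays where it is left (friction about 2 N at the handle); the toggle point is near 0.2; 8 N at the handle throws it
- lever_pivot (a point): pivot axis of the lever (along the fixture's y), 48 mm above the bench; does not move; axes as the fixture's
- loop_pin (a point): pin on the lever about which the loop swings (axis along the fixture's y), 26 mm from the lever's pivot: about straight above it when the handle is upright
- handle (a point): middle of the lever's black handle, 56 mm from the pivot along the handle and 4 mm off the pivot's line to the face side; handle 40 mm long, 20 wide, 11 thick; x axis along the handle from tip to pivot, z axis out of the face to push on (towards the gate when upright, up when locked)
- loop (a joint): hinge of the wire loop on the lever, relative to the lever: 3.75 = folded back behind the upright handle (as it starts, on its stop); it falls forward freely once past the top; about 1.3 when lying on the keeper with the lever upright, 0 when locked
- loop_bar (a point): middle of the loop's cross bar, 8 mm round, 42 mm long along the fixture's y (a firm pinch across its ends keeps it from turning and drags the lever along; across its 8 mm it turns), at the end of two rods 80 mm from the loop's pin; moves only in the fixture's x-z plane; the handle passes between the rods. To hook: over the top, down outside (+x of) the keeper
- hook_seat (a point): keeper's seat on the gate's free end, where the bar's middle lies when drawn tight; axes turn with the gate, as the fixture's when shut. Keeper: upright post 14 mm wide, 4 to 9 mm to -x of this point, a lip 6 to 10 mm above it that reaches 1 mm past it to +x, and a shelf 6 mm below it out to +20 mm: lower the bar on to the shelf beyond the lip; the lever then draws it in under the lip
- solenoid: bystander: solenoid body standing behind the fixture, 70 mm across, 103 mm tall; origin at the centre of its underside
- carton: bystander: small cardboard carton 67 x 78 x 74 mm behind the fixture; origin at the centre of its underside
Mind the look-alikes: they are no part of the job. Leave any orange look-alike of the part that bears yoke_3_c alone.

How it is judged:
On the way, in this order (a step that is already met when the one before it is completed fails the run):
1. all plates that are present lie in one square pile in the fixture, open ends to the stop bar (x of stop in the frame of yoke_1_c between -0.0445 and -0.033 m and y of stop in the frame of yoke_1_c between -0.005 and 0.005 m and angle between the x axis of each of yoke_1_c, yoke_2_c, yoke_3_c, yoke_4_c, yoke_5_c and the x axis of bed, either way round below 0.07 rad and angle between each of yoke_1_c, yoke_2_c, yoke_3_c, yoke_4_c, yoke_5_c's own z axis and vertical below 0.06 rad and z of each of yoke_1_c, yoke_2_c, yoke_3_c, yoke_4_c, yoke_5_c in the frame of bed below 0.0415 m and x of stop in the frame of yoke_2_c between -0.0445 and -0.033 m and y of stop in the frame of yoke_2_c between -0.005 and 0.005 m and x of stop in the frame of yoke_3_c between -0.0445 and -0.033 m and y of stop in the frame of yoke_3_c between -0.005 and 0.005 m and x of stop in the frame of yoke_4_c between -0.0445 and -0.033 m and y of stop in the frame of yoke_4_c between -0.005 and 0.005 m and x of stop in the frame of yoke_5_c between -0.0445 and -0.033 m and y of stop in the frame of yoke_5_c between -0.005 and 0.005 m), for 0.3 s.
2. the gate is shut and the loop's bar lies behind the keeper's lip, with the lever still up (x of loop_bar in the frame of hook_seat between -0.003 and 0.022 m and z of loop_bar in the frame of hook_seat between -0.008 and 0.005 m and y of loop_bar in the frame of hook_seat between -0.006 and 0.006 m and value of joint gate below 0.1 rad and value of joint lever above 1 rad), for 0.2 s.
3. the lever lies flat past its toggle point, with the loop drawn tight in the keeper and the pad pressed in (value of joint lever below 0.09 rad and distance between loop_bar and hook_seat below 0.006 m and value of joint gate below 0.03 rad and value of joint pad above 0.0008 m), for 0.3 s.
At the end, for the whole second after the job is handed in: Every plate present lies flat in the pile, open end to the stop, pole tips within 3 mm of the stop bar, within 5 mm of the middle and 4 degrees of square; gate under 0.03 rad, lever under 0.09 rad, loop bar within 6 mm of the keeper seat, pad pressed in 0.8 mm or more (all of step 3 and x of stop in the frame of yoke_1_c between -0.0395 and -0.033 m and y of stop in the frame of yoke_1_c between -0.005 and 0.005 m and angle between the x axis of each of yoke_1_c, yoke_2_c, yoke_3_c, yoke_4_c, yoke_5_c and the x axis of bed, either way round below 0.07 rad and angle between each of yoke_1_c, yoke_2_c, yoke_3_c, yoke_4_c, yoke_5_c's own z axis and vertical below 0.06 rad and z of each of yoke_1_c, yoke_2_c, yoke_3_c, yoke_4_c, yoke_5_c in the frame of bed below 0.0415 m and x of stop in the frame of yoke_2_c between -0.0395 and -0.033 m and y of stop in the frame of yoke_2_c between -0.005 and 0.005 m and x of stop in the frame of yoke_3_c between -0.0395 and -0.033 m and y of stop in the frame of yoke_3_c between -0.005 and 0.005 m and x of stop in the frame of yoke_4_c between -0.0395 and -0.033 m and y of stop in the frame of yoke_4_c between -0.005 and 0.005 m and x of stop in the frame of yoke_5_c between -0.0395 and -0.033 m and y of stop in the frame of yoke_5_c between -0.005 and 0.005 m); the robot touches nothing.
It fails at once if the standing solenoid was pushed away (over 4 cm) (distance of solenoid from where it was at the start of the episode above 0.04 m).
It fails at once if the carton was pushed away (over 4 cm) (distance of carton from where it was at the start of the episode above 0.04 m).
Of yoke_1, yoke_2, yoke_3, yoke_4, yoke_5 only 3 to 5 are there at a start; the rules pass over those that are not, and their reading is None.
At some moment in a run one of yoke_1, yoke_2, yoke_3, yoke_4, yoke_5 may be knocked a few centimetres aside while the robot is not near it.
Once in a run the grip may slacken for a moment while it holds something.
It also fails if it takes over 210 s, if anything falls off the work surface, if the arm or the gripper's body presses on something with over 40 N, if the wrist force passes 120 N, or if a joint passes its speed limit or range.

ROBOT

A 6-joint arm with a two-finger parallel gripper is mounted at the origin on a cart in front of the work surface, level with it; the furniture and walls round the work are solid. World frame = base frame: x ahead of the robot, y to its left, z up, the work surface at z = 0. Lengths are in m, angles in rad, forces in N, time in s.
With the tool pointing down it reaches from about 0.275 to 0.725 m from the base axis. Payload 15.9 kg.
Tool frame: the origin (TCP) lies at the very end of the fingers, on their centre line; the grasp point (between the pads) lies 19 mm behind it; z points along the fingers, y is the line along which they close (so a half turn about z gives the same grasp; the last joint's range is limited). The gripper opens to 85 mm and grips with 20 to 120 N. Pads are 22 mm wide; open, the fingers measure 114 mm over their backs; the gripper's body (76 mm by 85 mm) begins 54 mm behind the grasp point. The pads swing forward as they close: fully open they stand 13 mm farther back than shut.
Start: joints at [1.143, 0.213, -0.034, 1.323, 0, 1.571], TCP at [0.207, 0.455, 0.231] pointing down, gripper open.
Joint ranges: [-2.98, 2.98], [-0.74, 1.72], [-1.14, 1.35], [-2.1, 2.04], [-1.57, 1.44], [-3.14, 3.14]. Speed limits (rad/s): [1.89, 1.89, 2.39, 2.57, 3.14, 3.14].

INTERFACE

Orientations are given as [roll, pitch, yaw] about the fixed x, y, z axes, in that order (R = Rz(yaw) Ry(pitch) Rx(roll)).
In Python, from bench import bot gives the robot as it stands. The module is installed in compiled form; this text tells all that it offers.
- The arm moves only by the tool servo_tool, never from a script. Its argument "targets" is one flat list of numbers, 6 for each row, row after row: the shift along the world's x, y, z in units of 40 mm (1.0 is 40 mm), then the turn, a rotation vector about the world's x, y, z in units of 6 degrees (1.0 is 6 degrees). In form: [tx, ty, tz, ax, ay, az, tx, ty, tz, ax, ay, az, ...]. A call has 1 to 20 rows; each row shifts and turns the commanded pose from where the row before left it; what a row does not reach is not made up. A row lasts 1/10 s, in which the tool goes at most 50 mm and 8.59 degrees, less where a joint would pass 70% of its speed; a pose out of reach is approached as far as the arm can. A call is refused whole if a number of a shift passes 1 or a number of a turn 1, either way. A call with a gripper value outside its range is refused whole. "hand" is the finger opening in mm, from 0 to 85.4, set as the call begins (left out, the last holds). The fingers move at their own pace and stop on an object; the grip force is fixed at half the most. Time passes only in rows, so rows that do not move let the fingers close. It gives the time, the measured TCP pose, the force, the opening and the grip force at its end, in the units of the state.
- bot.state(): the state, without advancing time (a new reading comes with each control period).
- bot.grab_frame(name): name is "scene" or "top" or "wrist"; returns a dict with "color" (400x640x3 uint8, blue, green, red), "range_z" (400x640 float32, m along the optical axis (not along the pixel's ray), 0 where there is no reading), "fx", "fy", "cx", "cy" (pixels), "R" (3x3) and "t" (3): a world point X has camera coordinates R X + t. Camera axes: x right, y down, z forward; pixel columns grow to the right and rows downward; lengths in m; the calibration is good to about 2 mm. A picture is of the moment at which its call begins.
- bot.sign_off(): hands the job in; it is judged then, once.
The state is a dict: "time": time; "joint_positions": joint angles; "qd": joint speeds; "effort": joint torques, N m; "eef_pos": TCP position; "eef_rot": TCP orientation; "ft_force": force on the tool from outside, world axes, zero at the start; "wrist_torque": the same for the moment, N m; "width": finger opening in m; "grip_force": force on a finger pad.
Only numpy, scipy, OpenCV 4.12 (cv2) and the standard library are available. Lean on these libraries where they do the work, as an engineer would, in place of code of your own. Each camera call takes 0.05 s, during which the arm holds its last target. There are 200 camera calls.

## Working session

There is one attempt and no reset: what is moved stays moved. The work goes in short steps, Python scripts to look and compute and a tool call to move; the robot and the scene stay as the last step left them, time stands still between calls to the robot, and variables do not carry over. Pictures are saved under pics/ and viewed, at most 18 in all, crops included, and the job is handed in when it is done.

Besides the shell and the picture viewer there is one more tool, called after "Emit:" by a JSON object that holds its "fn" and its "kwargs". servo_tool: Moves the arm, as the interface text tells. Its arguments: {"type":"object","properties":{"targets":{"type":"array"},"hand":{"type":"number"}},"required":["targets"]}

```bash
mkdir -p pics; cat > h.py <<'E'
import numpy as np, cv2
from bench import bot
def grab(n,save=None):
    f=bot.grab_frame(n)
    if save: cv2.imwrite('pics/'+save+'.png',f['color'])
    return f
def pt(f,u,v,d=None,z=None):
    R,t=np.array(f['R']),np.array(f['t'])
    r=np.array([(u-f['cx'])/f['fx'],(v-f['cy'])/f['fy'],1.])
    o=-R.T@t; w=R.T@r
    if z is not None: return o+w*(z-o[2])/w[2]
    if d is None: d=f['range_z'][int(v),int(u)]
    return o+w*d
def cloud(f):
    R,t=np.array(f['R']),np.array(f['t'])
    v,u=np.mgrid[:400,:640]; d=f['range_z']
    P=np.stack([(u-f['cx'])/f['fx']*d,(v-f['cy'])/f['fy']*d,d],-1)
    return (P-t)@R
def proj(f,X):
    c=np.array(f['R'])@X+np.array(f['t']); return f['fx']*c[0]/c[2]+f['cx'],f['fy']*c[1]/c[2]+f['cy']
E
python3 - <<'E'
from h import *
np.set_printoptions(precision=3,suppress=True)
for n in ('scene','top'):
    f=grab(n,n+'0'); print(n,f['fx'],-np.array(f['R']).T@f['t'],np.array(f['R']))
print(bot.state())
E
```

```text
scene 422.0777577615196 [ 0.21  -0.556  0.848] [[ 0.815 -0.579  0.019]
 [-0.43  -0.627 -0.649]
 [ 0.388  0.521 -0.76 ]]
top 514.1454871657656 [ 0.394 -0.03   1.423] [[ 0.013 -1.    -0.01 ]
 [-0.987 -0.012 -0.162]
 [ 0.162  0.012 -0.987]]
{'time': 0.1, 'joint_positions': array([ 1.143,  0.213, -0.035,  1.323,  0.   ,  1.571]), 'qd': array([-0.001, -0.002,  0.002, -0.   , -0.   ,  0.001]), 'effort': array([ -0.001, -68.725,  48.781,   0.012,  -0.   ,  -0.   ]), 'eef_pos': array([0.207, 0.455, 0.231]), 'eef_rot': array([-3.141, -0.   ,  2.714]), 'ft_force': array([ 0.708,  0.405, -0.234]), 'wrist_torque': array([ 0.017, -0.032, -0.005]), 'grip_force': 0.0, 'width': 0.08518901279675066}
```

View pics/top0.png

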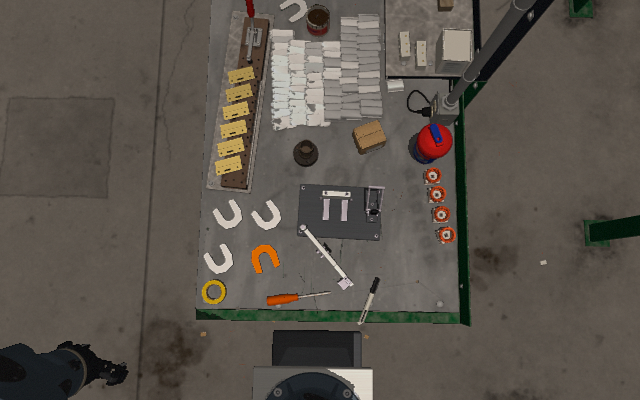

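View pics/scene0.png

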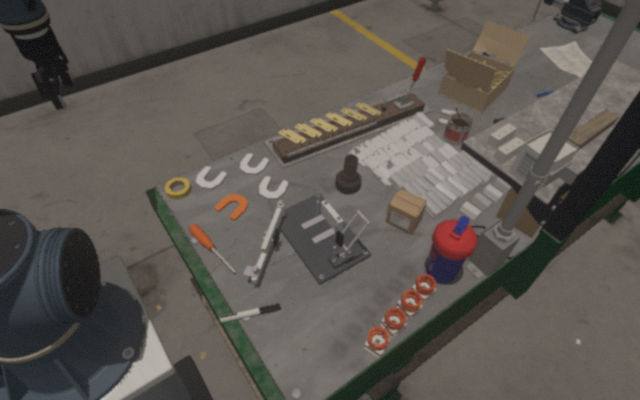

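```bash
python3 - <<'E'
from h import *
np.set_printoptions(precision=3,suppress=True)
f=grab('top'); 
for n,(u,v) in dict(p1=(227,214),p2=(265,216),p3=(218,260),orange=(264,259),far=(293,10),hinge=(303,229),gend=(345,284),stop=(336,194),parL=(326,209),parR=(345,209),lever=(373,205),fix_tl=(300,186),fix_tr=(383,186),fix_bl=(299,236),fix_br=(381,240),sol=(306,152),carton=(369,136)).items(): print(n,pt(f,u,v))
c=f['color']; 
a=cv2.resize(c[180:300,190:410],None,fx=3.6,fy=3.6,interpolation=cv2.INTER_CUBIC)
cv2.imwrite('pics/topcrop.png',a)
C=cloud(f)
m=((c.min(-1)>150)&(C[...,2]>-.01)&(C[...,2]<.03)).astype(np.uint8); m[:190]=0; m[:,:200]=0;m[:,285:]=0
n,l,s,cen=cv2.connectedComponentsWithStats(m)
for i in range(1,n):
    if s[i,4]>60:
        v,u=np.nonzero(l==i); P=np.array([pt(f,x,y,z=.008) for x,y in zip(u,v)]); r=cv2.minAreaRect((P[:,:2]*1000).astype(np.float32)); print(s[i],P.mean(0),r,np.median(C[l==i][:,2]))
E
```

```text
p1 [0.558 0.246 0.001]
p2 [ 0.553  0.14  -0.   ]
p3 [ 0.43   0.266 -0.002]
orange [0.435 0.139 0.002]
far [ 1.173  0.076 -0.005]
hinge [0.513 0.031 0.06 ]
gend [ 0.371 -0.082  0.042]
stop [ 0.608 -0.056  0.062]
parL [ 0.573 -0.03   0.016]
parR [ 0.573 -0.082  0.021]
lever [ 0.585 -0.159  0.023]
fix_tl [0.638 0.044 0.005]
fix_tr [ 0.617 -0.173  0.142]
fix_bl [0.499 0.044 0.003]
fix_br [ 0.491 -0.183 -0.003]
sol [0.713 0.025 0.101]
carton [ 0.766 -0.144  0.074]
[213 200  29  29 344] [0.551 0.239 0.008] ((553.8905029296875, 240.06448364257812), (68.70690155029297, 69.1164779663086), 32.32143020629883) 0.00796606060639405
[251 200  30  30 349] [0.55  0.131 0.008] ((552.15234375, 132.53244018554688), (70.05650329589844, 69.73991394042969), 36.81697082519531) 0.007843684435432981
[204 244  29  30 362] [0.428 0.258 0.008] ((431.04034423828125, 259.4993591308594), (69.02200317382812, 68.807373046875), 30.78351593017578) 0.007866495992275454
```

View pics/topcrop.png

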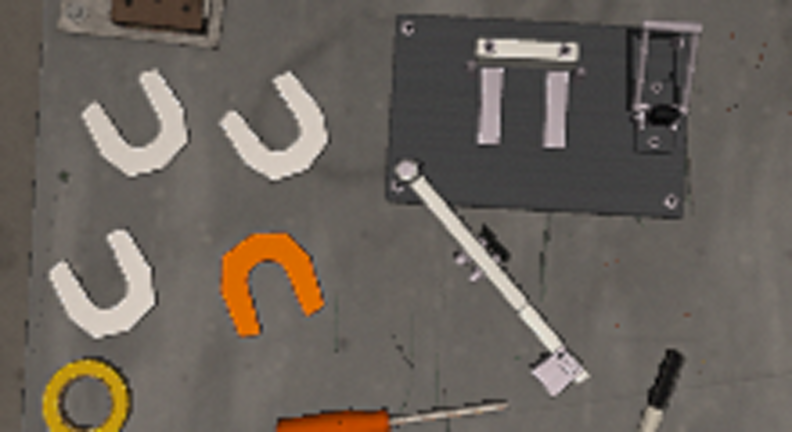

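Emit:
{"fn": "servo_tool", "kwargs": {"targets": [0.5, -0.5, 0.15, 0, 0, 0, 0.5, -0.5, 0.15, 0, 0, 0, 0.5, -0.5, 0.15, 0, 0, 0, 0.5, -0.5, 0.15, 0, 0, 0, 0.5, -0.5, 0.15, 0, 0, 0, 0.5, -0.5, 0.15, 0, 0, 0, 0.5, -0.5, 0.15, 0, 0, 0, 0.5, -0.5, 0.15, 0, 0, 0, 0.5, -0.5, 0.15, 0, 0, 0, 0.5, -0.5, 0.15, 0, 0, 0, 0.5, -0.5, 0.15, 0, 0, 0, 0.5, -0.5, 0.15, 0, 0, 0, 0.5, -0.5, 0.15, 0, 0, 0, 0, 0, 0, 0, 0, 0, 0, 0, 0, 0, 0, 0]}}

```text
time: 1.65
eef_pos: [0.4676, 0.1946, 0.309]
eef_rot: [-3.141, -0.0, 2.713]
ft_force: [-1.0, 0.5, -0.2]
width: 0.0854
grip_force: 0.0
```

```bash
python3 - <<'E'
from h import *
np.set_printoptions(precision=4,suppress=True)
f=grab('wrist','w1'); s=bot.state(); print(s['eef_pos'],s['eef_rot'],s['joint_positions']); print(f['fx'],-np.array(f['R']).T@f['t'],f['R'])
E
```

```text
[0.4671 0.195  0.309 ] [-3.1413 -0.0006  2.7135] [0.3954 0.23   0.1826 1.524  0.0002 0.8235]
291.73220012042617 [0.4031 0.2242 0.4519] [[ 0.4156  0.9095  0.0001]
 [ 0.8729 -0.3989  0.2809]
 [ 0.2555 -0.1167 -0.9597]]
```

View pics/w1.png

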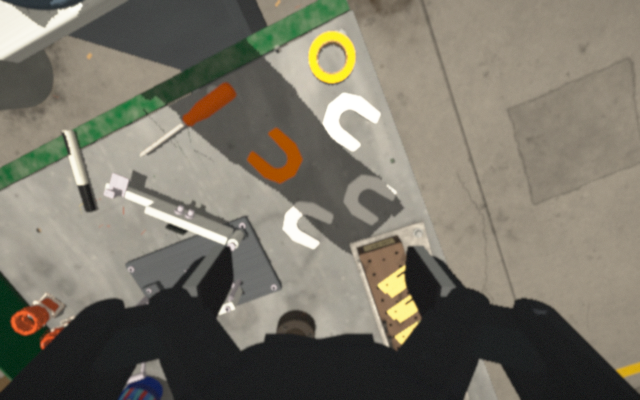

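```bash
cat >> h.py <<'E'
from scipy.optimize import minimize
a=np.linspace(-np.pi/2,np.pi/2,25)
OUT=np.r_[np.c_[.5+36*np.cos(a),36*np.sin(a)],[[-33,35]],[[-36.5,20]]]
IN=np.c_[1+15.5*np.cos(a[::-1]),15.5*np.sin(a[::-1])]
POLY=np.r_[OUT,IN[:0:-1][::-1] if 0 else IN,[[-36.5,-20],[-33,-35]]]
def poly(p):
    c,s=np.cos(p[2]),np.sin(p[2]); return POLY@np.array([[c,s],[-s,c]])+p[:2]
def rast(Q,o,n=160):
    im=np.zeros((n*2,n*2),np.uint8); cv2.fillPoly(im,[np.round((Q-o+n/2)*2*16).astype(np.int32)],255,shift=4); return cv2.GaussianBlur(im,(0,0),3).astype(float)
def fit(f,c0,zt=.008,zr=.0035,rad=.06,th0=None,mask=None):
    """pose (mm,mm,rad) of a plate whose top is at height zt, near c0"""
    C=cloud(f); ok=(abs(C[...,2]-zt)<zr)&(np.hypot(C[...,0]-c0[0],C[...,1]-c0[1])<rad)
    if mask is not None: ok&=mask(f['color'].astype(int))
    ok=cv2.morphologyEx(ok.astype(np.uint8),cv2.MORPH_OPEN,np.ones((2,2)))>0
    R=np.array(f['R']);t=np.array(f['t'])
    o=np.array(c0[:2])*1000; n=160
    g=(np.mgrid[:2*n,:2*n][::-1].reshape(2,-1).T/2+o-n/2)/1000
    X=np.c_[g,np.full(len(g),zt)]@R.T+t
    u=f['fx']*X[:,0]/X[:,2]+f['cx'];v=f['fy']*X[:,1]/X[:,2]+f['cy']
    M=cv2.remap(ok.astype(np.float32)*255,u.reshape(2*n,2*n).astype(np.float32),v.reshape(2*n,2*n).astype(np.float32),cv2.INTER_LINEAR)
    M=cv2.GaussianBlur(M,(0,0),3).astype(float)
    m=np.array(np.nonzero(M>127))[::-1].mean(1)/2+o-n/2
    E=lambda p:((rast(poly(p),o)-M)**2).mean()
    best=min((minimize(E,[*m,th],method='Nelder-Mead',options=dict(initial_simplex=[[*m,th],[m[0]+6,m[1],th],[m[0],m[1]+6,th],[*m,th+.3]])) for th in (np.arange(-3,3.2,.6) if th0 is None else [th0])),key=lambda r:r.fun)
    return best.x,best.fun/(M**2).mean()
E
python3 - <<'E'
from h import *
np.set_printoptions(precision=4,suppress=True)
fw,ft=grab('wrist'),grab('top')
for c in ((.553,.24),(.552,.133),(.431,.259)):
    for f in (fw,ft): print(c,*fit(f,c))
C=cloud(ft); X=C[...,0];Y=C[...,1];Z=C[...,2]
b=lambda *r:(X>r[0])&(X<r[1])&(Y>r[2])&(Y<r[3])
for n,z,r in (('base',(.009,.015),(.47,.67,-.2,.07)),('stop',(.055,.065),(.58,.64,-.12,0)),('parL',(.0155,.0205),(.53,.61,-.055,-.01)),('parR',(.0155,.0205),(.53,.61,-.11,-.06)),('gate',(.055,.063),(.36,.54,-.1,.05)),('gate2',(.035,.045),(.36,.54,-.13,.05))):
    m=b(*r)&(Z>z[0])&(Z<z[1]); print(n,m.sum(),cv2.minAreaRect((C[m][:,:2]*1000).astype(np.float32)),C[m].mean(0))
E
```

```text
(0.553, 0.24) [557.1087 240.4997  -2.5808] 0.015611571478252564
(0.553, 0.24) [552.7515 235.2018   3.7383] 1.944602439821114
(0.552, 0.133) [555.5473 133.0011  -2.4851] 0.02013722013758996
(0.552, 0.133) [549.3106 129.8462  -2.5131] 0.8724578860981365
(0.431, 0.259) [434.3864 260.2722  -2.611 ] 0.013876736069952796
(0.431, 0.259) [395.8261 138.0226   7.6794] 1.0
base 2360 ((572.4515380859375, -68.36848449707031), (248.1354522705078, 170.66342163085938), 87.9185562133789) [ 0.5641 -0.0637  0.0121]
stop 147 ((604.840576171875, -58.32393264770508), (83.01807403564453, 25.520587921142578), 86.6295394897461) [ 0.6089 -0.0566  0.0599]
parL 120 ((567.4847412109375, -32.64997100830078), (72.16504669189453, 44.15724563598633), 0.6374825239181519) [ 0.5703 -0.0318  0.0176]
parR 120 ((571.0064697265625, -86.20059967041016), (77.93212127685547, 46.88204574584961), 0.0051996889524161816) [ 0.5698 -0.0831  0.0176]
gate 225 ((454.07080078125, -32.2396240234375), (196.2944793701172, 23.111865997314453), 41.70852279663086) [ 0.4638 -0.0184  0.0588]
gate2 180 ((438.4297790527344, -31.715492248535156), (196.54627990722656, 31.637065887451172), 38.5593147277832) [ 0.3985 -0.0665  0.0404]
```

Emit:
{"fn": "servo_tool", "kwargs": {"targets": [0.1, -0.77, 0, 0, 0, 0.5, 0.1, -0.77, 0, 0, 0, 0.5, 0.1, -0.77, 0, 0, 0, 0.5, 0.1, -0.77, 0, 0, 0, 0.5, 0.1, -0.77, 0, 0, 0, 0.5, 0.1, -0.77, 0, 0, 0, 0.5, 0.1, -0.77, 0, 0, 0, 0.5, 0.1, -0.77, 0, 0, 0, 0.5, 0, 0, 0, 0, 0, 0, 0, 0, 0, 0, 0, 0, 0, 0, 0, 0, 0, 0]}}

```text
time: 2.9
eef_pos: [0.4993, -0.0504, 0.3093]
eef_rot: [3.141, -0.0, 3.133]
ft_force: [-0.1, 0.1, 0.3]
width: 0.0855
grip_force: 0.0
```

```bash
python3 - <<'E'
from h import *
np.set_printoptions(precision=4,suppress=True)
f=grab('wrist','w2'); np.save('w2.npy',f,allow_pickle=True); s=bot.state(); print(s['eef_pos'],s['eef_rot'],-np.array(f['R']).T@f['t'])
C=cloud(f); X=C[...,0];Y=C[...,1];Z=C[...,2]
b=lambda *r:(X>r[0])&(X<r[1])&(Y>r[2])&(Y<r[3])
for n,z,r in (('base',(.009,.015),(.47,.67,-.2,.07)),('stop',(.055,.065),(.58,.64,-.12,0)),('parL',(.0155,.0205),(.53,.603,-.045,-.02)),('parR',(.0155,.0205),(.53,.603,-.1,-.07)),('gate',(.055,.063),(.36,.54,-.1,.05)),('gate2',(.035,.045),(.36,.54,-.13,.05))):
    m=b(*r)&(Z>z[0])&(Z<z[1])
    m=cv2.morphologyEx(m.astype(np.uint8),cv2.MORPH_OPEN,np.ones((3,3)))>0
    if m.sum(): print(n,m.sum(),cv2.minAreaRect((C[m][:,:2]*1000).astype(np.float32)),C[m].mean(0))
E
```

```text
[ 0.4993 -0.0504  0.3094] [3.1414 0.     3.1337] [ 0.4283 -0.05    0.4522]
base 9177 ((568.079345703125, -67.16976928710938), (228.0211181640625, 145.5731201171875), 87.62565612792969) [ 0.5571 -0.064   0.0124]
stop 518 ((605.4747314453125, -56.868751525878906), (87.81251525878906, 25.636503219604492), 87.5045394897461) [ 0.6089 -0.0569  0.0605]
parL 365 ((573.66650390625, -30.432636260986328), (15.955700874328613, 59.03951644897461), 87.52184295654297) [ 0.5728 -0.0305  0.0184]
parR 370 ((572.0797729492188, -80.13064575195312), (15.665790557861328, 60.02699661254883), 88.29618835449219) [ 0.5705 -0.0803  0.0184]
gate 1031 ((451.21063232421875, -36.64167022705078), (188.5255126953125, 23.12525177001953), 41.200740814208984) [ 0.4598 -0.0235  0.0592]
gate2 712 ((412.65484619140625, -53.2293586730957), (127.66620635986328, 31.671199798583984), 38.44578170776367) [ 0.3927 -0.0718  0.0414]
```

View pics/w2.png

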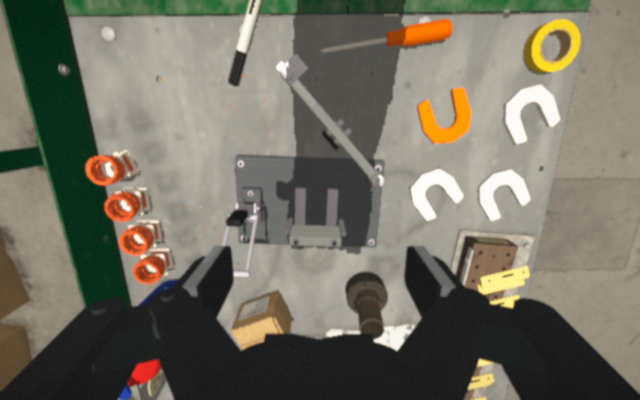

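```bash
cat >> h.py <<'E'
TH=3.1005; FX=np.array([np.cos(TH),np.sin(TH)]); FY=np.array([-FX[1],FX[0]]); PM=np.array([.5729,-.0553])
def fx(P):  # world -> fixture xy about PM (mm)
    d=(P[...,:2]-PM)*1000; return np.stack([d@FX,d@FY,P[...,2]*1000],-1)
E
python3 - <<'E'
from h import *
np.set_printoptions(precision=1,suppress=True,linewidth=150)
f=np.load('w2.npy',allow_pickle=True).item(); F=fx(cloud(f)); x,y,z=F[...,0],F[...,1],F[...,2]
for lo in range(-36,36,9):
    m=(z>56)&(z<65)&(y>lo)&(y<lo+9)&(abs(x)<70); print(lo,np.percentile(x[m],[0,5,50,95,100]), end=' ')
    m=(z>20)&(z<55)&(y>lo)&(y<lo+9)&(x<-20)&(x>-70); print('front',m.sum(),np.percentile(x[m],[0,50,100]) if m.sum() else '')
# gate
m=(z>55)&(z<63)&(x>25)&(x<190)&(y>-110)&(y<90); 
P=F[m][:,:2]; print('gate pts',len(P)); l=cv2.fitLine(P.astype(np.float32),cv2.DIST_HUBER,0,.01,.01).ravel(); d=l[:2];n=np.array([-d[1],d[0]]); s=(P-l[2:])@d; e=(P-l[2:])@n; print(l,np.arctan2(*d[::1]),'s',np.percentile(s,[0,2,50,98,100]),'e',np.percentile(e,[1,5,50,95,99]))
for v in s.min(),s.max(): print(l[2:]+d*v)
m=(z>66)&(z<200)&(x>-90)&(x<190)&(y>-110)&(y<150)
n,lb,st,cc=cv2.connectedComponentsWithStats(m.astype(np.uint8))
for i in range(1,n):
    if st[i,4]>3: print(st[i],F[lb==i].min(0),F[lb==i].max(0),F[lb==i].mean(0))
# lateral parallel check
for a,b in((-40,-12),(12,40)):
    m=(abs(z-18.2)<2)&(x>-20)&(x<25)&(y>a)&(y<b); print('par y',np.percentile(y[m],[1,50,99]))
m=(abs(z-18.2)<2)&(abs(abs(y)-25)<6)&(abs(x)<60);print('par x',np.percentile(x[m],[1,50,99]))
E
```

```text
-36 [-44.7 -43.9 -36.  -31.3 -30.9] front 54 [-32.2 -31.7 -27.2]
-27 [-44.8 -44.7 -36.8 -31.7 -30.9] front 54 [-32.3 -31.7 -24. ]
-18 [-45.5 -44.7 -37.3 -31.7 -31.3] front 54 [-32.3 -31.6 -30.7]
-9 [-44.1 -43.6 -36.3 -31.4 -31. ] front 49 [-32.4 -31.8 -31. ]
0 [-44.3 -43.9 -37.1 -31.5 -31.3] front 54 [-32.5 -31.6 -30.6]
9 [-44.5 -43.9 -37.2 -31.3 -31.2] front 53 [-32.4 -31.6 -31.1]
18 [-44.9 -44.6 -36.5 -31.7 -31.6] front 54 [-32.2 -31.5 -23.6]
27 [-45.3 -44.9 -35.5 -31.5 -31.1] front 52 [-32.3 -31.5 -30.9]
gate pts 1024
[  0.7   0.7 111.8 -30.1] 0.810181 s [-81.9 -73.7  -0.2 103.2 108.9] e [-6.6 -6.   0.  12.9 15.5]
[ 52.4 -86.6]
[190.7  45. ]
[375 178   9   9  58] [ 50.7 -89.7  66.7] [ 61.6 -78.5  70.2] [ 56.2 -83.5  68.6]
[222 207  36  71 784] [-52.1  79.1  66.1] [ 17.2 120.3 141.3] [ -7.8  93.7 107.7]
[286 232   2   3   5] [-23.9  39.8  67.3] [-21.4  41.2  69.4] [-22.8  40.4  68.5]
[342 234   4   3   7] [-24.7 -42.9  66.2] [-22.  -38.7  69.1] [-23.5 -40.8  67.7]
par y [-32.6 -24.9 -17.1]
par y [17.1 25.  32.8]
par x [-31.6  -0.9  29.6]
```

```bash
cat >> h.py <<'E'
def grasp(p,gx=-8,gy=-26):
    x=np.array([np.cos(p[2]),np.sin(p[2])]);y=np.array([-x[1],x[0]])
    return (p[:2]+gx*x+gy*y)/1000
def togo(xyz,yaw):
    s=bot.state(); d=np.array(xyz)-s['eef_pos']; dy=(yaw-s['eef_rot'][2]+np.pi/2)%np.pi-np.pi/2
    print('to go units',d/.04,'az',np.degrees(dy)/6)
BED=np.array([.5680,-.0551])
E
python3 - <<'E'
from h import *
np.set_printoptions(precision=4,suppress=True)
f=np.load('w2.npy',allow_pickle=True).item()
for c in ((.556,.24),(.555,.133),(.434,.26)):
    p,r=fit(f,c,rad=.055); print(p,r,grasp(p))
    if c[1]<.2: togo([*grasp(p),.15],p[2])
E
```

```text
[557.1097 240.6179   3.706 ] 0.022769026085982084 [0.55   0.2669]
[555.0341 133.2031   3.7922] 0.01727544483873788 [0.5457 0.1587]
to go units [ 1.1585  5.2277 -3.9838] az 6.288362562233298
[433.487  260.2643  -2.6123] 0.021492946493097884 [0.4273 0.2867]
```

Emit:
{"fn": "servo_tool", "kwargs": {"targets": [0.13, 0.58, -0.58, 0, 0, 0.7, 0.13, 0.58, -0.58, 0, 0, 0.7, 0.13, 0.58, -0.58, 0, 0, 0.7, 0.13, 0.58, -0.58, 0, 0, 0.7, 0.13, 0.58, -0.58, 0, 0, 0.7, 0.13, 0.58, -0.58, 0, 0, 0.7, 0.13, 0.58, -0.58, 0, 0, 0.7, 0.13, 0.58, -0.58, 0, 0, 0.7, 0.13, 0.58, -0.58, 0, 0, 0.7, 0, 0, 0, 0, 0, 0, 0, 0, 0, 0, 0, 0], "hand": 38}}

```text
time: 4.05
eef_pos: [0.5455, 0.1583, 0.1003]
eef_rot: [3.141, -0.001, -2.49]
ft_force: [0.6, -0.6, 0.2]
width: 0.0379
grip_force: 0.0
```

```bash
python3 - <<'E'
from h import *
np.set_printoptions(precision=4,suppress=True)
f=grab('wrist','w3'); s=bot.state(); print(s['eef_pos'],s['eef_rot'])
p,r=fit(f,(.555,.133),rad=.055,th0=-2.49); print(p,r,grasp(p)); togo([*grasp(p),.003],p[2])
E
```

```text
[0.5461 0.1577 0.1011] [-3.1413  0.0003 -2.4908]
[553.3283 133.3104  -2.5054] 0.018517669595534466 [0.5443 0.159 ]
to go units [-0.0446  0.031  -2.4514] az -0.13992204161771585
```

View pics/w3.png

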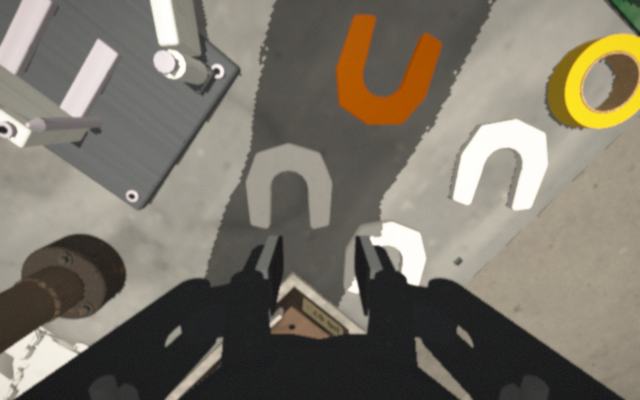

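Emit:
{"fn": "servo_tool", "kwargs": {"targets": [-0.04, 0.03, -0.4, 0, 0, -0.1, 0, 0, -0.4, 0, 0, 0, 0, 0, -0.4, 0, 0, 0, 0, 0, -0.4, 0, 0, 0, 0, 0, -0.4, 0, 0, 0, 0, 0, -0.2, 0, 0, 0, 0, 0, -0.2, 0, 0, 0, 0, 0, 0, 0, 0, 0]}}

```text
time: 4.9
eef_pos: [0.5445, 0.1583, 0.0043]
eef_rot: [3.141, -0.0, -2.502]
ft_force: [-0.1, 0.8, 0.1]
width: 0.0383
grip_force: 0.0
```

Emit:
{"fn": "servo_tool", "kwargs": {"targets": [0, 0, 0, 0, 0, 0, 0, 0, 0, 0, 0, 0, 0, 0, 0, 0, 0, 0, 0, 0, 0, 0, 0, 0, 0, 0, 0, 0, 0, 0, 0, 0, 0, 0, 0, 0], "hand": 10}}

```text
time: 5.5
eef_pos: [0.5451, 0.1586, 0.0055]
eef_rot: [-3.141, 0.001, -2.501]
ft_force: [-2.5, -1.1, 5.4]
width: 0.0162
grip_force: 58.1
```

Emit:
{"fn": "servo_tool", "kwargs": {"targets": [0, 0, 0.3, 0, 0, 0, 0, 0, 0.5, 0, 0, 0, 0, 0, 0.7, 0, 0, 0, 0, 0, 0.7, 0, 0, 0, 0, 0, 0.3, 0, 0, 0, 0, 0, 0, 0, 0, 0, 0, 0, 0, 0, 0, 0]}}

```text
time: 6.2
eef_pos: [0.5444, 0.1585, 0.1039]
eef_rot: [3.141, -0.0, -2.501]
ft_force: [-1.3, 0.4, 0.1]
width: 0.0159
grip_force: 58.0
```

```bash
python3 - <<'E'
from h import *
np.set_printoptions(precision=4,suppress=True)
f=grab('wrist'); s=bot.state(); print(s['eef_pos'],s['eef_rot'],s['width'],s['grip_force'])
C=cloud(f); m=(f['color'].min(-1)>120)&(C[...,2]>.06)&(np.hypot(C[...,0]-.55,C[...,1]-.13)<.07)
P=C[m]; A=np.c_[P[:,:2]-P[:,:2].mean(0),np.ones(len(P))]; k=np.linalg.lstsq(A,P[:,2],rcond=None)[0]; print(len(P),'plane',k)
zt=k[2]; p,r=fit(f,(.553,.133),zt=zt,zr=.006,rad=.055,th0=-2.5); print(p,r,'grasp in tool', grasp(p)-s['eef_pos'][:2])
cv2.imwrite('pics/w4.png',f['color'][80:340,160:480])
E
```

```text
[0.544  0.1583 0.1034] [ 3.141  -0.0014 -2.5013] 0.01539655677603635 58.00566064193845
10105 plane [-0.754  -0.2448  0.1137]
[554.3105 168.1672  -2.7723] 42.090071798323514 grasp in tool [0.0084 0.037 ]
```

View pics/w4.png

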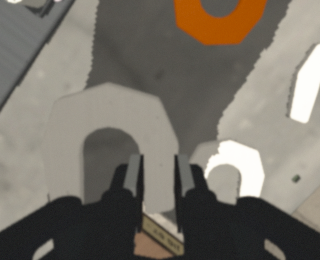

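```bash
cat >> h.py <<'E'
def held(f,zlo,zhi,c0,th0,minc=110,zt=None):
    C=cloud(f);c=f['color'].astype(int)
    m=(c.min(-1)>minc)&(c.max(-1)-c.min(-1)<40)&(C[...,2]>zlo)&(C[...,2]<zhi)&(np.hypot(C[...,0]-c0[0],C[...,1]-c0[1])<.06)
    P=C[m]; A=np.c_[P[:,:2]-P[:,:2].mean(0),np.ones(len(P))]; k=np.linalg.lstsq(A,P[:,2],rcond=None)[0]
    print('n',len(P),'plane',k,'ztop',np.median(P[:,2]))
    return fit(f,c0,zt=np.median(P[:,2]) if zt is None else zt,zr=.006,rad=.06,th0=th0)
E
python3 - <<'E'
from h import *
np.set_printoptions(precision=4,suppress=True)
f=grab('wrist'); s=bot.state()
for u,v in((270,180),(240,200),(225,250),(310,200),(318,240),(318,280)): print(u,v,pt(f,u,v),f['color'][v,u])
p,r=held(f,.08,.12,(.553,.133),-2.5); print(p,r,'grasp-tcp mm', 1000*(grasp(p)-s['eef_pos'][:2]))
E
```

```text
270 180 [0.5274 0.1157 0.1064] [143 155 160]
240 200 [0.5454 0.1093 0.105 ] [143 155 161]
225 250 [0.5734 0.1179 0.1057] [143 155 160]
310 200 [0.524  0.1376 0.1061] [144 156 162]
318 240 [0.5394 0.1541 0.1052] [144 156 162]
318 280 [0.5576 0.1676 0.1072] [142 153 158]
n 9757 plane [0.0102 0.006  0.1059] ztop 0.10604087264079821
[551.0617 132.7914  -2.556 ] 0.06760843637759398 grasp-tcp mm [-0.5323  0.5825]
```

Emit:
{"fn": "servo_tool", "kwargs": {"targets": [0.095, -0.59, 0, 0, 0, -0.75, 0.095, -0.59, 0, 0, 0, -0.75, 0.095, -0.59, 0, 0, 0, -0.75, 0.095, -0.59, 0, 0, 0, -0.75, 0.095, -0.59, 0, 0, 0, -0.75, 0.095, -0.59, 0, 0, 0, -0.75, 0.095, -0.59, 0, 0, 0, -0.75, 0.095, -0.59, 0, 0, 0, -0.75, 0, 0, 0, 0, 0, 0, 0, 0, 0, 0, 0, 0]}}

```text
time: 7.3
eef_pos: [0.5744, -0.0304, 0.1035]
eef_rot: [3.141, -0.002, -3.129]
ft_force: [0.1, 0.6, -1.8]
width: 0.0159
grip_force: 58.1
```

```bash
cat >> h.py <<'E'
def err(p): # plate pose in bed frame: x,y mm, angle
    d=p[:2]-BED*1000; return d@FX,d@FY,(p[2]-TH+np.pi)%(2*np.pi)-np.pi
E
python3 - <<'E'
from h import *
np.set_printoptions(precision=4,suppress=True)
f=grab('wrist'); s=bot.state(); print(s['eef_pos'],s['eef_rot'],s['width'],s['grip_force'])
p,r=held(f,.08,.12,(.565,-.055),3.1); print(p,r,'bedframe',err(p),'grasp-tcp mm', 1000*(grasp(p)-s['eef_pos'][:2]))
E
```

```text
[ 0.5745 -0.0299  0.1037] [ 3.1413 -0.0014 -3.1285] 0.015518400789004582 58.05158073257189
n 10094 plane [0.011  0.0073 0.1061] ztop 0.1061621797958034
[565.6682 -55.1801   3.0944] 0.06948482890545586 bedframe (np.float64(2.326560593534473), np.float64(0.17580250203654357), np.float64(-0.006118279820208183)) grasp-tcp mm [0.3889 0.2837]
```

Emit:
{"fn": "servo_tool", "kwargs": {"targets": [0, 0, -0.3, 0, 0, 0, 0, 0, -0.3, 0, 0, 0, 0, 0, -0.3, 0, 0, 0, 0, 0, -0.3, 0, 0, 0, 0, 0, -0.3, 0, 0, 0, 0, 0, -0.3, 0, 0, 0, 0, 0, -0.1, 0, 0, 0, 0, 0, -0.06, 0, 0, 0, 0, 0, 0, 0, 0, 0]}}

```text
time: 8.25
eef_pos: [0.5751, -0.0303, 0.0261]
eef_rot: [-3.142, 0.0, -3.13]
ft_force: [0.1, -0.3, -1.2]
width: 0.0156
grip_force: 58.0
```

Emit:
{"fn": "servo_tool", "kwargs": {"targets": [0, 0, -0.04, 0, 0, 0, 0, 0, -0.02, 0, 0, 0, 0, 0, 0, 0, 0, 0]}}

```text
time: 8.55
eef_pos: [0.5751, -0.0303, 0.0239]
eef_rot: [-3.142, 0.0, -3.13]
ft_force: [0.8, 0.0, -1.4]
width: 0.0155
grip_force: 58.0
```

Emit:
{"fn": "servo_tool", "kwargs": {"targets": [0, 0, -0.025, 0, 0, 0, 0, 0, 0, 0, 0, 0]}}

```text
time: 8.75
eef_pos: [0.5753, -0.0303, 0.0234]
eef_rot: [-3.142, 0.001, -3.13]
ft_force: [-3.2, 1.0, 9.6]
width: 0.0154
grip_force: 60.3
```

Emit:
{"fn": "servo_tool", "kwargs": {"targets": [0, 0, -0.025, 0, 0, 0, 0, 0, 0, 0, 0, 0]}}

```text
time: 8.95
eef_pos: [0.5753, -0.0303, 0.0233]
eef_rot: [-3.141, 0.001, -3.13]
ft_force: [-9.8, 0.9, 26.1]
width: 0.0161
grip_force: 62.4
```

Emit:
{"fn": "servo_tool", "kwargs": {"targets": [0, 0, 0.03, 0, 0, 0, 0, 0, 0, 0, 0, 0, 0, 0, 0, 0, 0, 0, 0, 0, 0.2, 0, 0, 0, 0, 0, 0.5, 0, 0, 0, 0, 0, 0.7, 0, 0, 0, 0, 0, 0.7, 0, 0, 0, 0, 0, 0.5, 0, 0, 0, 0, 0, 0, 0, 0, 0, 0, 0, 0, 0, 0, 0], "hand": 36}}

```text
time: 9.95
eef_pos: [0.5752, -0.0303, 0.1272]
eef_rot: [-3.141, 0.001, -3.13]
ft_force: [-0.2, -0.4, -0.3]
width: 0.036
grip_force: 0.0
```

```bash
python3 - <<'E'
from h import *
np.set_printoptions(precision=4,suppress=True)
f=grab('wrist'); s=bot.state(); print(s['eef_pos'],s['eef_rot'])
p,r=held(f,.02,.03,(.566,-.055),3.1,60); print(p,r,'bedframe',err(p))
f=grab('top')
c=f['color'].astype(int)
C=cloud(f)
for cc in((.557,.2405),(.434,.260)):
    m=(c.min(-1)>100)&(abs(C[...,2]-.008)<.004)&(np.hypot(C[...,0]-cc[0],C[...,1]-cc[1])<.06); print(cc,m.sum(),C[m].mean(0))
E
```

```text
[ 0.5747 -0.0303  0.1265] [-3.1416 -0.0006 -3.1296]
n 4355 plane [-0.0067 -0.0008  0.0261] ztop 0.026272057652400906
[567.9589 -55.7075   3.1983] 0.09112237758519308 bedframe (np.float64(0.0160759905620021), np.float64(0.6086906088894398), np.float64(0.09781712275291854))
(0.557, 0.2405) 340 [0.5532 0.2373 0.0079]
(0.434, 0.26) 370 [0.4292 0.2586 0.0077]
```

Emit:
{"fn": "servo_tool", "kwargs": {"targets": [-0.06, 0.74, -0.04, 0, 0, 0.58, -0.06, 0.74, -0.04, 0, 0, 0.58, -0.06, 0.74, -0.04, 0, 0, 0.58, -0.06, 0.74, -0.04, 0, 0, 0.58, -0.06, 0.74, -0.04, 0, 0, 0.58, -0.06, 0.74, -0.04, 0, 0, 0.58, -0.06, 0.74, -0.04, 0, 0, 0.58, -0.06, 0.74, -0.04, 0, 0, 0.58, -0.06, 0.74, -0.04, 0, 0, 0.58, -0.06, 0.74, -0.04, 0, 0, 0.58, 0, 0, 0, 0, 0, 0, 0, 0, 0, 0, 0, 0], "hand": 38}}

```text
time: 11.25
eef_pos: [0.5504, 0.2659, 0.1099]
eef_rot: [3.141, -0.002, -2.522]
ft_force: [-0.1, -1.0, -0.4]
width: 0.0379
grip_force: 0.0
```

```bash
python3 - <<'E'
from h import *
np.set_printoptions(precision=4,suppress=True)
f=grab('wrist'); s=bot.state(); print(s['eef_pos'],s['eef_rot'])
p,r=fit(f,(.557,.2405),rad=.055,th0=-2.58); print(p,r,grasp(p)); togo([*grasp(p),.0065],p[2]+.055)
g=grab('top'); C=cloud(g)
print(proj(g,np.array([.567,-.055,.026])))
cv2.imwrite('pics/t2.png',cv2.resize(g['color'][170:300,285:395],None,fx=5,fy=4.6,interpolation=cv2.INTER_CUBIC))
try:
    p,r=held(g,.022,.031,(.566,-.055),3.1,90); print(p,r,err(p))
except Exception as e: print(e)
E
```

```text
[0.5506 0.2652 0.1102] [-3.1416 -0.0014 -2.5227]
[555.1487 241.1206  -2.5757] 0.019117885869094485 [0.548  0.2674]
to go units [-0.0667  0.053  -2.5917] az 0.018992604964819658
(np.float64(335.1767221224426), np.float64(210.80711556495154))
n 341 plane [0.0067 0.0048 0.0262] ztop 0.02609676479519658
[563.116  -58.2717   3.1828] 0.03783742229963913 (np.float64(4.749577594489869), np.float64(3.3696539013074696), np.float64(0.08228392996061773))
```

View pics/t2.png

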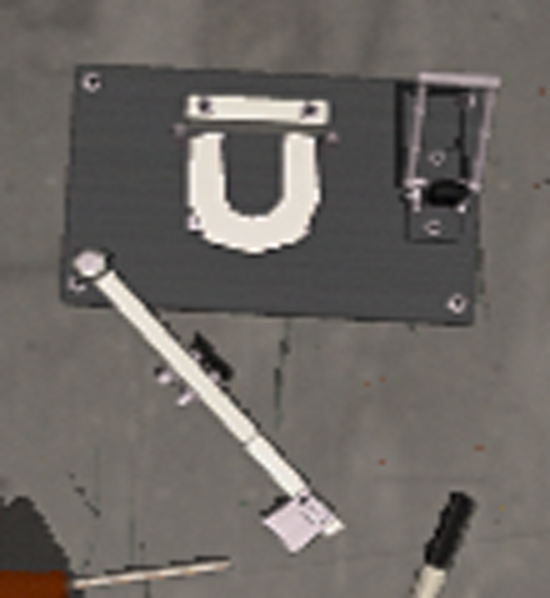

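Emit:
{"fn": "servo_tool", "kwargs": {"targets": [-0.03, 0.03, -0.4, 0, 0, -0.25, -0.04, 0.03, -0.4, 0, 0, -0.25, 0, 0, -0.4, 0, 0, 0, 0, 0, -0.4, 0, 0, 0, 0, 0, -0.4, 0, 0, 0, 0, 0, -0.4, 0, 0, 0, 0, 0, -0.18, 0, 0, 0, 0, 0, 0, 0, 0, 0]}}

```text
time: 12.15
eef_pos: [0.5478, 0.2671, 0.007]
eef_rot: [3.141, -0.002, -2.576]
ft_force: [-0.4, -0.6, 0.5]
width: 0.0379
grip_force: 0.0
```

Emit:
{"fn": "servo_tool", "kwargs": {"targets": [0, 0, 0, 0, 0, 0, 0, 0, 0, 0, 0, 0, 0, 0, 0, 0, 0, 0, 0, 0, 0, 0, 0, 0, 0, 0, 0, 0, 0, 0, 0, 0, 0.3, 0, 0, 0, 0, 0, 0.5, 0, 0, 0, 0, 0, 0.7, 0, 0, 0, 0, 0, 0.7, 0, 0, 0, 0, 0, 0.4, 0, 0, 0, 0, 0, 0, 0, 0, 0], "hand": 10}}

```text
time: 13.25
eef_pos: [0.5495, 0.2688, 0.115]
eef_rot: [-3.141, 0.004, -2.574]
ft_force: [0.2, -0.1, -0.2]
width: 0.0098
grip_force: 0.0
```

```bash
python3 - <<'E'
from h import *
np.set_printoptions(precision=4,suppress=True)
f=grab('wrist','w5'); s=bot.state(); print(s['eef_pos'],s['eef_rot'],s['width'],s['grip_force'])
p,r=held(f,.08,.13,(.555,.241),-2.57); print(p,r,'grasp-tcp mm', 1000*(grasp(p)-s['eef_pos'][:2]))
E
```

```text
[0.5488 0.2685 0.1132] [-3.1414  0.0023 -2.5745] 0.009820338046881597 0.0
n 3 plane [-7.8434 -5.1186  0.1258] ztop 0.1265383545662874
[644.1453 373.5082  -3.6198] 1.0 grasp-tcp mm [114.3642 124.4212]
```

View pics/w5.png

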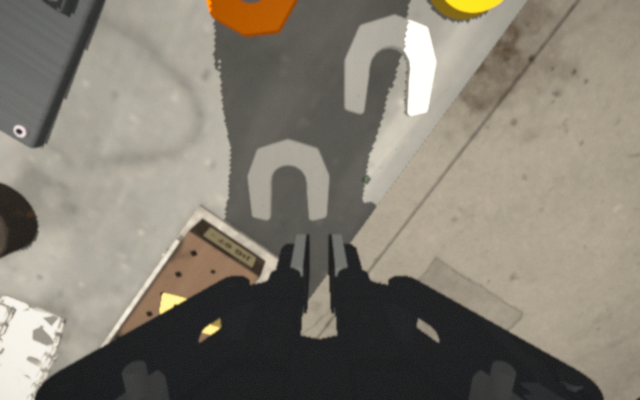

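```bash
python3 - <<'E'
from h import *
np.set_printoptions(precision=4,suppress=True)
f=grab('wrist')
p,r=fit(f,(.555,.241),rad=.055,th0=-2.58); print(p,r,grasp(p)); togo([*grasp(p),.0045],p[2])
E
```

```text
[555.1579 241.3943  -2.5816] 0.016387123018802935 [0.5481 0.2677]
to go units [-0.0037 -0.0129 -2.6879] az -0.0677058396602196
```

Emit:
{"fn": "servo_tool", "kwargs": {"targets": [0, 0, -0.4, 0, 0, -0.07, 0, 0, -0.4, 0, 0, 0, 0, 0, -0.4, 0, 0, 0, 0, 0, -0.4, 0, 0, 0, 0, 0, -0.4, 0, 0, 0, 0, 0, -0.4, 0, 0, 0, 0, 0, -0.2, 0, 0, 0, 0, 0, -0.13, 0, 0, 0, 0, 0, 0, 0, 0, 0], "hand": 38}}

```text
time: 14.25
eef_pos: [0.5478, 0.2679, 0.0019]
eef_rot: [3.141, -0.001, -2.582]
ft_force: [0.2, -0.8, 0.6]
width: 0.0379
grip_force: 0.0
```

Emit:
{"fn": "servo_tool", "kwargs": {"targets": [0, 0, 0, 0, 0, 0, 0, 0, 0, 0, 0, 0, 0, 0, 0, 0, 0, 0, 0, 0, 0, 0, 0, 0, 0, 0, 0, 0, 0, 0], "hand": 12}}

```text
time: 14.75
eef_pos: [0.5487, 0.2684, 0.0034]
eef_rot: [-3.142, 0.001, -2.582]
ft_force: [-2.1, 0.7, 5.8]
width: 0.0166
grip_force: 58.9
```

Emit:
{"fn": "servo_tool", "kwargs": {"targets": [0, 0, 0.3, 0, 0, 0, 0, 0, 0.5, 0, 0, 0, 0, 0, 0.7, 0, 0, 0, 0, 0, 0.7, 0, 0, 0, 0, 0, 0.5, 0, 0, 0, 0, 0, 0, 0, 0, 0, 0, 0, 0, 0, 0, 0]}}

```text
time: 15.45
eef_pos: [0.5485, 0.2682, 0.1111]
eef_rot: [-3.141, 0.001, -2.582]
ft_force: [-0.3, -0.7, -1.1]
width: 0.0167
grip_force: 58.4
```

```bash
python3 - <<'E'
from h import *
np.set_printoptions(precision=4,suppress=True)
f=grab('wrist','w6'); s=bot.state(); print(s['eef_pos'],s['eef_rot'],s['width'],s['grip_force'])
p,r=held(f,.08,.13,(.555,.241),-2.57); print(p,r,'grasp-tcp mm', 1000*(grasp(p)-s['eef_pos'][:2]))
c=f['color'].astype(int);C=cloud(f)
m=(abs(C[...,2]-.110)<.006)&(np.hypot(C[...,0]-.555,C[...,1]-.241)<.06)&(c.max(-1)-c.min(-1)<40)&(c.min(-1)>100); np.save('m6.npy',m)
ys=[np.nonzero(m[r])[0] for r in range(140,320,20)]
for r,y in zip(range(140,320,20),ys): print(r, [(a[0],a[-1]) for a in np.split(y,np.nonzero(np.diff(y)>3)[0]+1) if len(a)])
E
```

```text
[0.548  0.268  0.1103] [-3.1416 -0.0004 -2.582 ] 0.016400829472465076 58.37891299583134
n 10142 plane [0.0067 0.005  0.1157] ztop 0.11588257289372819
[553.0013 241.9283  -2.6572] 0.07081231684729368 grasp-tcp mm [-0.0225  0.701 ]
140 []
160 []
180 [(np.int64(215), np.int64(240)), (np.int64(244), np.int64(255)), (np.int64(261), np.int64(273)), (np.int64(277), np.int64(320))]
200 [(np.int64(207), np.int64(213)), (np.int64(217), np.int64(220)), (np.int64(224), np.int64(224)), (np.int64(230), np.int64(231)), (np.int64(236), np.int64(287)), (np.int64(291), np.int64(300)), (np.int64(304), np.int64(317)), (np.int64(321), np.int64(328))]
220 [(np.int64(203), np.int64(243)), (np.int64(294), np.int64(294)), (np.int64(299), np.int64(330)), (np.int64(334), np.int64(337))]
240 [(np.int64(203), np.int64(221)), (np.int64(226), np.int64(230)), (np.int64(234), np.int64(241)), (np.int64(303), np.int64(324)), (np.int64(328), np.int64(328)), (np.int64(334), np.int64(334))]
260 [(np.int64(210), np.int64(214)), (np.int64(219), np.int64(230)), (np.int64(234), np.int64(242)), (np.int64(303), np.int64(303)), (np.int64(310), np.int64(329)), (np.int64(333), np.int64(333))]
280 [(np.int64(209), np.int64(210)), (np.int64(241), np.int64(242)), (np.int64(305), np.int64(317)), (np.int64(323), np.int64(324)), (np.int64(328), np.int64(328)), (np.int64(333), np.int64(333))]
300 []
```

Emit:
{"fn": "servo_tool", "kwargs": {"targets": [0.068, -0.745, 0, 0, 0, -0.573, 0.068, -0.745, 0, 0, 0, -0.573, 0.068, -0.745, 0, 0, 0, -0.573, 0.068, -0.745, 0, 0, 0, -0.573, 0.068, -0.745, 0, 0, 0, -0.573, 0.068, -0.745, 0, 0, 0, -0.573, 0.068, -0.745, 0, 0, 0, -0.573, 0.068, -0.745, 0, 0, 0, -0.573, 0.068, -0.745, 0, 0, 0, -0.573, 0.068, -0.745, 0, 0, 0, -0.573, 0, 0, 0, 0, 0, 0, 0, 0, 0, 0, 0, 0]}}

```text
time: 16.7
eef_pos: [0.5748, -0.0302, 0.1096]
eef_rot: [3.141, -0.002, 3.101]
ft_force: [-0.7, -1.4, -0.3]
width: 0.0167
grip_force: 58.4
```

```bash
python3 - <<'E'
from h import *
np.set_printoptions(precision=4,suppress=True)
f=grab('wrist','w7'); s=bot.state(); print(s['eef_pos'],s['eef_rot'],s['width'],s['grip_force'])
p,r=held(f,.1,.13,(.565,-.055),3.1); print(p,r,'bedframe',err(p))
E
```

```text
[ 0.5749 -0.0296  0.1098] [ 3.1414 -0.0014  3.1017] 0.016967180103631577 58.445687750936486
n 10448 plane [0.0072 0.0108 0.1144] ztop 0.11443521558680766
[563.8209 -54.3987   3.0423] 0.07144736510112802 bedframe (np.float64(4.204430719458781), np.float64(-0.5289931838897416), np.float64(-0.05819844825193998))
```

View pics/w7.png

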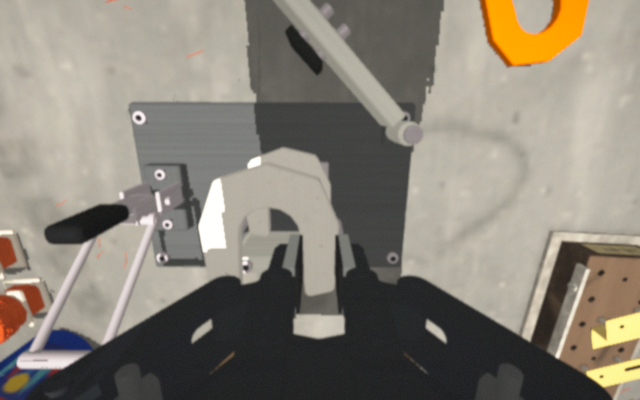

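Emit:
{"fn": "servo_tool", "kwargs": {"targets": [0, 0, -0.3, 0, 0, 0, 0, 0, -0.3, 0, 0, 0, 0, 0, -0.3, 0, 0, 0, 0, 0, -0.3, 0, 0, 0, 0, 0, -0.3, 0, 0, 0, 0, 0, -0.3, 0, 0, 0, 0, 0, -0.1, 0, 0, 0, 0, 0, -0.05, 0, 0, 0, 0, 0, 0, 0, 0, 0]}}

```text
time: 17.65
eef_pos: [0.5755, -0.0299, 0.0325]
eef_rot: [-3.142, 0.0, 3.101]
ft_force: [-0.3, -0.5, -0.3]
width: 0.0165
grip_force: 58.4
```

Emit:
{"fn": "servo_tool", "kwargs": {"targets": [0, 0, -0.03, 0, 0, 0, 0, 0, 0, 0, 0, 0]}}

```text
time: 17.85
eef_pos: [0.5757, -0.0299, 0.0316]
eef_rot: [-3.142, 0.001, 3.101]
ft_force: [-0.0, -0.4, -0.2]
width: 0.0158
grip_force: 58.4
```

Emit:
{"fn": "servo_tool", "kwargs": {"targets": [0, 0, -0.03, 0, 0, 0, 0, 0, 0, 0, 0, 0]}}

```text
time: 18.05
eef_pos: [0.5755, -0.0299, 0.0302]
eef_rot: [3.142, 0.0, 3.101]
ft_force: [-0.4, -0.0, -0.7]
width: 0.0167
grip_force: 58.5
```

Emit:
{"fn": "servo_tool", "kwargs": {"targets": [0, 0, -0.03, 0, 0, 0, 0, 0, 0, 0, 0, 0]}}

```text
time: 18.25
eef_pos: [0.5756, -0.0299, 0.0294]
eef_rot: [-3.142, 0.001, 3.101]
ft_force: [-1.6, 0.6, 7.8]
width: 0.0166
grip_force: 59.5
```

Emit:
{"fn": "servo_tool", "kwargs": {"targets": [0, 0, -0.02, 0, 0, 0, 0, 0, 0, 0, 0, 0]}}

```text
time: 18.45
eef_pos: [0.5756, -0.0299, 0.0292]
eef_rot: [-3.142, 0.001, 3.101]
ft_force: [-7.7, 0.9, 19.8]
width: 0.0165
grip_force: 61.0
```

Emit:
{"fn": "servo_tool", "kwargs": {"targets": [0, 0, 0.03, 0, 0, 0, 0, 0, 0, 0, 0, 0, 0, 0, 0, 0, 0, 0, 0, 0, 0.2, 0, 0, 0, 0, 0, 0.5, 0, 0, 0, 0, 0, 0.7, 0, 0, 0, 0, 0, 0.7, 0, 0, 0, 0, 0, 0.2, 0, 0, 0, 0, 0, 0, 0, 0, 0], "hand": 36}}

```text
time: 19.35
eef_pos: [0.5763, -0.0299, 0.1227]
eef_rot: [-3.142, 0.002, 3.101]
ft_force: [0.4, -0.2, -0.9]
width: 0.0359
grip_force: 0.0
```

Emit:
{"fn": "servo_tool", "kwargs": {"targets": [-0.335, 0.72, 0, 0, 0, 0.495, -0.335, 0.72, 0, 0, 0, 0.495, -0.335, 0.72, 0, 0, 0, 0.495, -0.335, 0.72, 0, 0, 0, 0.495, -0.335, 0.72, 0, 0, 0, 0.495, -0.335, 0.72, 0, 0, 0, 0.495, -0.335, 0.72, 0, 0, 0, 0.495, -0.335, 0.72, 0, 0, 0, 0.495, -0.335, 0.72, 0, 0, 0, 0.495, -0.335, 0.72, 0, 0, 0, 0.495, -0.335, 0.72, 0, 0, 0, 0.495, 0, 0, 0, 0, 0, 0, 0, 0, 0, 0, 0, 0], "hand": 38}}

```text
time: 20.65
eef_pos: [0.4273, 0.2869, 0.1203]
eef_rot: [-3.141, -0.002, -2.611]
ft_force: [0.8, -0.1, 0.5]
width: 0.0379
grip_force: 0.0
```

```bash
python3 - <<'E'
from h import *
np.set_printoptions(precision=4,suppress=True)
f=grab('wrist'); s=bot.state(); print(s['eef_pos'],s['eef_rot'])
p,r=fit(f,(.434,.260),rad=.06,th0=-2.61); print(p,r,grasp(p)); togo([*grasp(p),.002],p[2])
g=grab('top')
p,r=held(g,.03,.038,(.566,-.055),3.1,90); print(p,r,err(p))
E
```

```text
[0.4277 0.2864 0.1205] [-3.1413 -0.0014 -2.6119]
[432.0436 261.2303  -2.6102] 0.016976640360519178 [0.4258 0.2877]
to go units [-0.0483  0.0321 -2.9621] az 0.01642131184029832
n 331 plane [ 0.0001 -0.0039  0.034 ] ztop 0.034008851081146416
[561.7641 -57.3996   3.1305] 0.048379968374450084 (np.float64(6.136214024724123), np.float64(2.55379451023616), np.float64(0.030049257154946662))
```

Emit:
{"fn": "servo_tool", "kwargs": {"targets": [-0.05, 0.03, -0.4, 0, 0, 0, 0, 0, -0.5, 0, 0, 0, 0, 0, -0.5, 0, 0, 0, 0, 0, -0.5, 0, 0, 0, 0, 0, -0.4, 0, 0, 0, 0, 0, -0.3, 0, 0, 0, 0, 0, -0.2, 0, 0, 0, 0, 0, -0.16, 0, 0, 0, 0, 0, 0, 0, 0, 0]}}

```text
time: 21.65
eef_pos: [0.4259, 0.2878, 0.0025]
eef_rot: [-3.142, -0.001, -2.612]
ft_force: [0.5, -0.1, -0.1]
width: 0.038
grip_force: 0.0
```

Emit:
{"fn": "servo_tool", "kwargs": {"targets": [0, 0, 0, 0, 0, 0, 0, 0, 0, 0, 0, 0, 0, 0, 0, 0, 0, 0, 0, 0, 0, 0, 0, 0, 0, 0, 0, 0, 0, 0], "hand": 12}}

```text
time: 22.15
eef_pos: [0.4264, 0.2885, 0.0037]
eef_rot: [3.141, 0.001, -2.612]
ft_force: [-2.5, -0.6, 6.1]
width: 0.0163
grip_force: 58.9
```

Emit:
{"fn": "servo_tool", "kwargs": {"targets": [0, 0, 0.3, 0, 0, 0, 0, 0, 0.5, 0, 0, 0, 0, 0, 0.7, 0, 0, 0, 0, 0, 0.7, 0, 0, 0, 0, 0, 0.6, 0, 0, 0, 0, 0, 0, 0, 0, 0, 0, 0, 0, 0, 0, 0]}}

```text
time: 22.85
eef_pos: [0.4263, 0.2883, 0.1157]
eef_rot: [3.141, 0.001, -2.612]
ft_force: [-0.2, 0.2, -1.1]
width: 0.0162
grip_force: 58.7
```

```bash
python3 - <<'E'
from h import *
np.set_printoptions(precision=4,suppress=True)
f=grab('wrist'); s=bot.state(); print(s['eef_pos'],s['eef_rot'],s['width'],s['grip_force'])
p,r=held(f,.08,.13,(.432,.261),-2.6); print(p,r,'ctr-tcp mm', p[:2]-1000*s['eef_pos'][:2])
E
```

```text
[0.4259 0.288  0.1148] [-3.1416 -0.     -2.6117] 0.01612858437435089 58.73589875001926
n 10102 plane [0.0048 0.0073 0.1199] ztop 0.12005811714544869
[429.9575 262.0657  -2.6731] 0.07119735158626903 ctr-tcp mm [  4.0884 -25.9685]
```

Emit:
{"fn": "servo_tool", "kwargs": {"targets": [0.339, -0.723, 0, 0, 0, -0.509, 0.339, -0.723, 0, 0, 0, -0.509, 0.339, -0.723, 0, 0, 0, -0.509, 0.339, -0.723, 0, 0, 0, -0.509, 0.339, -0.723, 0, 0, 0, -0.509, 0.339, -0.723, 0, 0, 0, -0.509, 0.339, -0.723, 0, 0, 0, -0.509, 0.339, -0.723, 0, 0, 0, -0.509, 0.339, -0.723, 0, 0, 0, -0.509, 0.339, -0.723, 0, 0, 0, -0.509, 0.339, -0.723, 0, 0, 0, -0.509, 0, 0, 0, 0, 0, 0, 0, 0, 0, 0, 0, 0]}}

```text
time: 24.2
eef_pos: [0.5746, -0.0304, 0.1138]
eef_rot: [3.141, -0.002, 3.084]
ft_force: [-0.7, -0.7, -0.9]
width: 0.0163
grip_force: 58.8
```

```bash
python3 - <<'E'
from h import *
np.set_printoptions(precision=4,suppress=True)
f=grab('wrist'); s=bot.state(); print(s['eef_pos'],s['eef_rot'],s['width'],s['grip_force'])
p,r=held(f,.1,.13,(.565,-.055),3.1); print(p,r,'bedframe',err(p))
E
```

```text
[ 0.5745 -0.0298  0.114 ] [ 3.1414 -0.0018  3.0853] 0.016257044034168208 58.846366610960104
n 10324 plane [0.0061 0.0091 0.1181] ztop 0.11819867930135264
[563.0322 -54.3931   3.0361] 0.07204585866833385 bedframe (np.float64(4.99263429336192), np.float64(-0.5022412479153422), np.float64(-0.06439094968563763))
```

Emit:
{"fn": "servo_tool", "kwargs": {"targets": [0.02, 0, -0.3, 0, 0, 0, 0, 0, -0.3, 0, 0, 0, 0, 0, -0.3, 0, 0, 0, 0, 0, -0.3, 0, 0, 0, 0, 0, -0.3, 0, 0, 0, 0, 0, -0.2, 0, 0, 0, 0, 0, -0.1, 0, 0, 0, 0, 0, -0.06, 0, 0, 0, 0, 0, 0, 0, 0, 0]}}

```text
time: 25.15
eef_pos: [0.5761, -0.03, 0.0405]
eef_rot: [-3.142, 0.0, 3.085]
ft_force: [-0.0, 0.4, -0.1]
width: 0.0161
grip_force: 58.8
```

Emit:
{"fn": "servo_tool", "kwargs": {"targets": [0, 0, -0.03, 0, 0, 0, 0, 0, 0, 0, 0, 0]}}

```text
time: 25.35
eef_pos: [0.5762, -0.03, 0.0396]
eef_rot: [3.142, 0.001, 3.085]
ft_force: [-0.4, 0.6, -0.4]
width: 0.0164
grip_force: 58.8
```

Emit:
{"fn": "servo_tool", "kwargs": {"targets": [0, 0, -0.02, 0, 0, 0, 0, 0, 0, 0, 0, 0]}}

```text
time: 25.55
eef_pos: [0.576, -0.03, 0.0386]
eef_rot: [3.142, 0.0, 3.085]
ft_force: [0.4, 0.4, -0.1]
width: 0.0163
grip_force: 58.8
```

Emit:
{"fn": "servo_tool", "kwargs": {"targets": [0, 0, -0.03, 0, 0, 0, 0, 0, 0, 0, 0, 0]}}

```text
time: 25.75
eef_pos: [0.5762, -0.03, 0.0377]
eef_rot: [3.142, 0.001, 3.085]
ft_force: [-2.1, 0.5, 5.7]
width: 0.0164
grip_force: 59.8
```

Emit:
{"fn": "servo_tool", "kwargs": {"targets": [0, 0, -0.02, 0, 0, 0, 0, 0, 0, 0, 0, 0]}}

```text
time: 25.95
eef_pos: [0.5762, -0.03, 0.0376]
eef_rot: [3.142, 0.001, 3.085]
ft_force: [-6.9, 1.0, 17.2]
width: 0.0163
grip_force: 61.4
```

Emit:
{"fn": "servo_tool", "kwargs": {"targets": [0, 0, 0.03, 0, 0, 0, 0, 0, 0, 0, 0, 0, 0, 0, 0, 0, 0, 0, 0, 0, 0.2, 0, 0, 0, 0, 0, 0.5, 0, 0, 0, 0, 0, 0.7, 0, 0, 0, 0, 0, 0.7, 0, 0, 0, -0.4, -0.11, 0, 0, 0, 0.03, -0.4, -0.11, 0, 0, 0, 0.03, -0.4, -0.11, 0, 0, 0, 0.03, -0.4, -0.11, 0, 0, 0, 0.03, -0.4, -0.11, 0, 0, 0, 0.03, 0, 0, 0, 0, 0, 0], "hand": 36}}

```text
time: 27.25
eef_pos: [0.4947, -0.0523, 0.1223]
eef_rot: [-3.142, -0.0, 3.1]
ft_force: [0.4, 0.9, 0.3]
width: 0.0359
grip_force: 0.0
```

```bash
python3 - <<'E'
from h import *
np.set_printoptions(precision=4,suppress=True)
f=grab('wrist','w8'); s=bot.state(); print(s['eef_pos'],s['eef_rot'])
p,r=held(f,.037,.047,(.565,-.055),3.1,70); print(p,r,'bedframe',err(p))
g=grab('top'); p,r=held(g,.037,.047,(.565,-.055),3.1,90); print(p,r,'bedframe',err(p))
E
```

```text
[ 0.4958 -0.0521  0.1224] [-3.1416  0.0007  3.1003]
n 3896 plane [ 0.0044 -0.0002  0.0422] ztop 0.04233415525882943
[566.8653 -54.2685   3.0897] 0.25904751764026057 bedframe (np.float64(1.1678966762261453), np.float64(-0.7841592966981875), np.float64(-0.010782916265444253))
n 0 plane [0. 0. 0.] ztop nan
[nan nan 3.1] nan bedframe (np.float64(nan), np.float64(nan), np.float64(-0.0004999999999997229))h.py:59: RuntimeWarning: Mean of empty slice.
  P=C[m]; A=np.c_[P[:,:2]-P[:,:2].mean(0),np.ones(len(P))]; k=np.linalg.lstsq(A,P[:,2],rcond=None)[0]
  ret = um.true_divide(
  return _methods._mean(a, axis=axis, dtype=dtype,
  ret = ret.dtype.type(ret / rcount)
h.py:42: RuntimeWarning: Mean of empty slice.
  m=np.array(np.nonzero(M>127))[::-1].mean(1)/2+o-n/2
h.py:29: RuntimeWarning: invalid value encountered in cast
  im=np.zeros((n*2,n*2),np.uint8); cv2.fillPoly(im,[np.round((Q-o+n/2)*2*16).astype(np.int32)],255,shift=4); return cv2.GaussianBlur(im,(0,0),3).astype(float)
h.py:45: RuntimeWarning: invalid value encountered in scalar divide
  return best.x,best.fun/(M**2).mean()
```

View pics/w8.png

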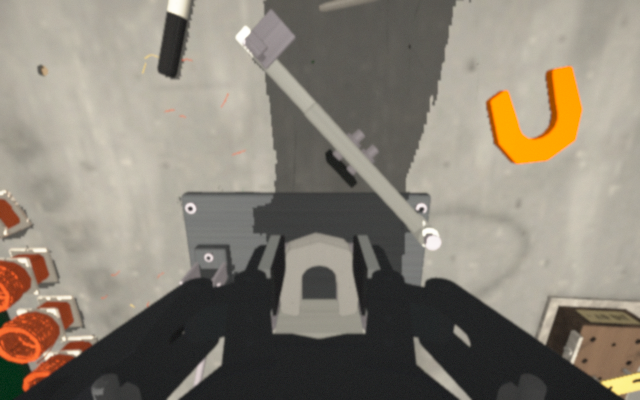

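Emit:
{"fn": "servo_tool", "kwargs": {"targets": [0, 0, -0.4, 0, 0, 0, 0, 0, -0.5, 0, 0, 0, 0, 0, -0.5, 0, 0, 0, 0, 0, -0.4, 0, 0, 0, 0, 0, -0.3, 0, 0, 0, 0, 0, -0.2, 0, 0, 0, 0, 0, -0.1, 0, 0, 0, 0, 0, 0, 0, 0, 0], "hand": 0}}

```text
time: 28.15
eef_pos: [0.4961, -0.052, 0.0256]
eef_rot: [-3.142, -0.0, 3.101]
ft_force: [-0.1, -0.3, -0.6]
width: 0.0
grip_force: 0.0
```

Emit:
{"fn": "servo_tool", "kwargs": {"targets": [0.1, -0.004, 0, 0, 0, 0, 0.1, -0.004, 0, 0, 0, 0, 0.1, -0.004, 0, 0, 0, 0, 0.1, -0.004, 0, 0, 0, 0, 0, 0, 0, 0, 0, 0]}}

```text
time: 28.65
eef_pos: [0.5127, -0.0527, 0.0258]
eef_rot: [-3.142, 0.0, 3.101]
ft_force: [-0.5, 0.7, 0.7]
width: 0.0003
grip_force: 0.0
```

Emit:
{"fn": "servo_tool", "kwargs": {"targets": [0.05, -0.002, 0, 0, 0, 0, 0.05, -0.002, 0, 0, 0, 0, 0, 0, 0, 0, 0, 0]}}

```text
time: 28.95
eef_pos: [0.5162, -0.0528, 0.0257]
eef_rot: [3.142, 0.0, 3.101]
ft_force: [-0.4, 0.8, 0.6]
width: 0.0002
grip_force: 0.0
```

Emit:
{"fn": "servo_tool", "kwargs": {"targets": [0.05, -0.002, 0, 0, 0, 0, 0, 0, 0, 0, 0, 0]}}

```text
time: 29.15
eef_pos: [0.5181, -0.0529, 0.0257]
eef_rot: [-3.142, 0.0, 3.101]
ft_force: [0.4, 0.2, 0.3]
width: -0.0001
grip_force: 0.0
```

Emit:
{"fn": "servo_tool", "kwargs": {"targets": [0.05, -0.002, 0, 0, 0, 0, 0, 0, 0, 0, 0, 0]}}

```text
time: 29.35
eef_pos: [0.5198, -0.0529, 0.0256]
eef_rot: [3.142, -0.001, 3.101]
ft_force: [-2.4, -0.7, 0.9]
width: 0.0001
grip_force: 1.1
```

Emit:
{"fn": "servo_tool", "kwargs": {"targets": [0.05, -0.002, 0, 0, 0, 0, 0, 0, 0, 0, 0, 0]}}

```text
time: 29.55
eef_pos: [0.5202, -0.053, 0.0253]
eef_rot: [-3.142, -0.003, 3.101]
ft_force: [-13.4, 0.4, 9.0]
width: 0.0001
grip_force: 7.0
```

Emit:
{"fn": "servo_tool", "kwargs": {"targets": [0.04, -0.002, 0, 0, 0, 0, 0, 0, 0, 0, 0, 0]}}

```text
time: 29.75
eef_pos: [0.5204, -0.053, 0.0251]
eef_rot: [-3.142, -0.006, 3.101]
ft_force: [-21.3, 0.1, 15.9]
width: -0.0004
grip_force: 11.6
```

Emit:
{"fn": "servo_tool", "kwargs": {"targets": [0.025, -0.001, 0, 0, 0, 0, 0, 0, 0, 0, 0, 0]}}

```text
time: 29.95
eef_pos: [0.5204, -0.053, 0.0249]
eef_rot: [-3.142, -0.007, 3.101]
ft_force: [-27.4, 0.8, 19.4]
width: -0.0002
grip_force: 14.5
```

Emit:
{"fn": "servo_tool", "kwargs": {"targets": [-0.1, 0, 0, 0, 0, 0, -0.2, 0, 0, 0, 0, 0, 0, 0, 0.6, 0, 0, 0, 0, 0, 0.8, 0, 0, 0, 0, 0, 0.8, 0, 0, 0, 0, 0, 0.8, 0, 0, 0, -0.5, 0.02, 0, 0, 0, 0, -0.6, 0.03, 0, 0, 0, 0, -0.6, 0.03, 0, 0, 0, 0, -0.6, 0.03, 0, 0, 0, 0, -0.6, 0.03, 0, 0, 0, 0, -0.48, 0.02, 0, 0, 0, 0, 0, 0, 0, 0, 0, 0]}}

```text
time: 31.25
eef_pos: [0.3756, -0.0467, 0.1458]
eef_rot: [-3.142, 0.0, 3.101]
ft_force: [0.2, 0.2, 0.2]
width: 0.0001
grip_force: 0.0
```

```bash
python3 - <<'E'
from h import *
np.set_printoptions(precision=4,suppress=True)
f=grab('wrist','w9'); s=bot.state(); print(s['eef_pos'],s['eef_rot'])
np.save('w9.npy',f,allow_pickle=True)
C=cloud(f);F=fx(C)-[4.9,0,0]; x,y,z=F[...,0],F[...,1],F[...,2]
m=(abs(z-42)<4)&(abs(y)<45)&(x>-40)&(x<50); print(m.sum(),np.percentile(F[m],[1,99],axis=0))
try: p,r=held(f,.037,.047,(.567,-.055),3.1,70); print(p,r,'bedframe',err(p))
except Exception as e: print(e)
E
```

```text
[ 0.377  -0.0468  0.146 ] [-3.1415  0.0013  3.1007]
1 [[36.7333 -1.026  38.0124]
 [36.7333 -1.026  38.0124]]
n 4 plane [-1.1039  0.0449  0.0376] ztop 0.037694952061502314
[530.9925 -53.5174   3.3709] 78.71822622939109 bedframe (np.float64(37.041305106985625), np.float64(-0.061003454740979665), np.float64(0.27039180906679805))
```

View pics/w9.png

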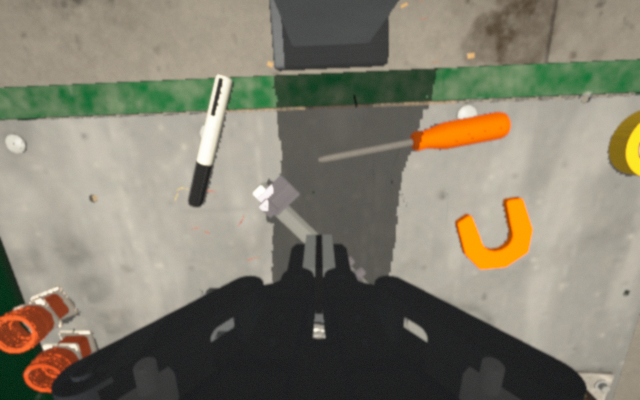

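```bash
python3 - <<'E'
from h import *
np.set_printoptions(precision=1,suppress=True)
f=np.load('w9.npy',allow_pickle=True).item()
o=np.array([4.9,0,0])
print('driver tip',pt(f,322,159,z=.003)*1000)
F=fx(cloud(f))-o; x,y,z=F[...,0],F[...,1],F[...,2]
for a,b in((14,30),(30,36),(36,44),(44,52),(52,64)):
    m=(z>a)&(z<b)&(x>60)&(x<220)&(y>-60)&(y<80); m[230:]=0; 
    if m.sum()>5: print(a,b,m.sum(),F[m].min(0),F[m].max(0),F[m].mean(0))
for u,v in((265,195),(280,195),(295,185),(285,178),(278,212),(290,212),(300,228)): print(u,v,F[v,u])
w=np.load('w2.npy',allow_pickle=True).item(); F=fx(cloud(w))-o
m=(abs(F[...,2]-59)<2.5)&(F[...,0]>60)&(F[...,0]<170); P=F[m][:,:2]
H=np.array([51.3,-83.5]); q=P-H; phi=np.arctan2(q[:,0],q[:,1]); r=np.hypot(*q.T); k=r>60; print('phi',np.percentile(phi[k],[5,50,95]),r.max())
E
```

```text
driver tip [349.6 -42.3   3. ]
14 30 87 [154.6 -15.   14.1] [219.8  57.9  29.9] [186.8  14.4  23.7]
30 36 77 [156.2   7.6  30. ] [200.8  51.6  35.9] [172.7  23.1  32.9]
36 44 1201 [158.7  10.3  36.1] [210.   57.7  44. ] [186.8  32.9  41.4]
44 52 10 [183.5  17.4  44. ] [206.2  49.4  51.8] [191.5  41.3  47.3]
52 64 203 [178.3  34.2  55.2] [193.5  49.3  60.1] [186.3  41.5  58.3]
265 195 [193.1  46.6  42.2]
280 195 [193.3  33.3  43. ]
295 185 [191.8  23.5   0.6]
285 178 [198.8  33.6  -0.6]
278 212 [177.2  35.8  41.9]
290 212 [175.6  25.6  37.3]
300 228 [161.2  16.5  40.5]
phi [0.1 0.8 0.9] 448.08367492127104
```

Emit:
{"fn": "servo_tool", "kwargs": {"targets": [0, 0.3, 0, 0, 0, 0, 0, 0, -0.5, 0, 0, 0, 0, 0, -0.6, 0, 0, 0, 0, 0, -0.6, 0, 0, 0, 0, 0, -0.6, 0, 0, 0, 0, 0, -0.4, 0, 0, 0, 0, 0, -0.15, 0, 0, 0, 0, 0, 0, 0, 0, 0]}}

```text
time: 32.1
eef_pos: [0.3775, -0.0347, 0.0314]
eef_rot: [3.142, -0.001, 3.101]
ft_force: [0.2, 0.3, -0.5]
width: 0.0001
grip_force: 0.0
```

Emit:
{"fn": "servo_tool", "kwargs": {"targets": [0.2, -0.008, 0, 0, 0, 0, 0.2, -0.008, 0, 0, 0, 0, 0.2, -0.008, 0, 0, 0, 0, 0.2, -0.008, 0, 0, 0, 0, 0.2, -0.008, 0, 0, 0, 0, 0.2, -0.008, 0, 0, 0, 0, 0.2, -0.008, 0, 0, 0, 0, 0.2, -0.008, 0, 0, 0, 0, 0.2, -0.008, 0, 0, 0, 0, 0.2, -0.008, 0, 0, 0, 0, 0, 0, 0, 0, 0, 0]}}

```text
time: 33.2
eef_pos: [0.4585, -0.038, 0.0317]
eef_rot: [3.142, 0.001, 3.101]
ft_force: [-0.3, -0.1, -0.0]
width: -0.0
grip_force: 0.0
```

Emit:
{"fn": "servo_tool", "kwargs": {"targets": [0.15, -0.006, 0, 0, 0, 0, 0.15, -0.006, 0, 0, 0, 0, 0.15, -0.006, 0, 0, 0, 0, 0.15, -0.006, 0, 0, 0, 0, 0.15, -0.006, 0, 0, 0, 0, 0, 0, 0, 0, 0, 0]}}

```text
time: 33.8
eef_pos: [0.4884, -0.0392, 0.0317]
eef_rot: [-3.142, 0.001, 3.101]
ft_force: [0.0, 0.7, -0.1]
width: 0.0001
grip_force: 0.0
```

Emit:
{"fn": "servo_tool", "kwargs": {"targets": [0.1, -0.004, 0, 0, 0, 0, 0, 0, 0, 0, 0, 0]}}

```text
time: 34.0
eef_pos: [0.4918, -0.0393, 0.0317]
eef_rot: [3.142, 0.0, 3.101]
ft_force: [-0.1, -0.0, 0.3]
width: 0.0
grip_force: 0.0
```

Emit:
{"fn": "servo_tool", "kwargs": {"targets": [0.05, -0.002, 0, 0, 0, 0, 0, 0, 0, 0, 0, 0]}}

```text
time: 34.2
eef_pos: [0.4936, -0.0394, 0.0317]
eef_rot: [-3.142, 0.0, 3.101]
ft_force: [0.9, 0.6, 1.2]
width: 0.0003
grip_force: 0.0
```

Emit:
{"fn": "servo_tool", "kwargs": {"targets": [0.05, -0.002, 0, 0, 0, 0, 0, 0, 0, 0, 0, 0]}}

```text
time: 34.4
eef_pos: [0.4956, -0.0395, 0.0317]
eef_rot: [-3.142, 0.0, 3.101]
ft_force: [0.8, 0.2, -0.1]
width: -0.0
grip_force: 0.0
```

Emit:
{"fn": "servo_tool", "kwargs": {"targets": [0.05, -0.002, 0, 0, 0, 0, 0, 0, 0, 0, 0, 0]}}

```text
time: 34.6
eef_pos: [0.4972, -0.0396, 0.0316]
eef_rot: [-3.141, -0.001, 3.101]
ft_force: [-2.8, -0.2, 1.6]
width: 0.0002
grip_force: 1.4
```

Emit:
{"fn": "servo_tool", "kwargs": {"targets": [0.04, -0.002, 0, 0, 0, 0, 0, 0, 0, 0, 0, 0]}}

```text
time: 34.8
eef_pos: [0.4978, -0.0397, 0.0315]
eef_rot: [-3.141, -0.002, 3.101]
ft_force: [-10.2, -1.6, 6.0]
width: 0.0001
grip_force: 4.7
```

Emit:
{"fn": "servo_tool", "kwargs": {"targets": [-0.2, 0, 0, 0, 0, 0, -0.4, 0, 0.2, 0, 0, 0, 0, 0, 0.8, 0, 0, 0, 0, 0, 0.8, 0, 0, 0, 0, 0, 0.8, 0, 0, -0.5, 0, 0, 0.8, 0, 0, -1, 0, 0, 0.8, 0, 0, -1, 0, 0, 0.8, 0, 0, -1, 0, 0, 0.5, 0, 0, -1, 0, 0, 0, 0, 0, -1, 0, 0, 0, 0, 0, 0]}}

```text
time: 35.9
eef_pos: [0.4752, -0.0396, 0.2522]
eef_rot: [3.141, 0.001, 2.523]
ft_force: [-0.2, -0.0, 0.1]
width: 0.0004
grip_force: 0.0
```

```bash
python3 - <<'E'
from h import *
np.set_printoptions(precision=1,suppress=True)
print(bot.state()['eef_pos'],bot.state()['eef_rot'])
w=np.load('w2.npy',allow_pickle=True).item(); o=np.array([4.9,0,0])
for f in (w,grab('top'),grab('wrist','w10')):
    F=fx(cloud(f))-o; x,y,z=F[...,0],F[...,1],F[...,2]
    for a,b in((132,150),(110,132),(90,110),(60,90),(46,58)):
        m=(z>a)&(z<b)&(abs(x)<70)&(y>60)&(y<135)
        if m.sum()>3: print(a,b,m.sum(),np.percentile(F[m],[2,50,98],axis=0))
    print()
E
```

```text
[ 0.5 -0.   0.3] [3.1 0.  2.5]
132 150 118 [[-56.8  79.2 133.1]
 [-51.   86.7 138.7]
 [-47.7  97.8 141.1]]
110 132 264 [[-46.6  80.3 110.2]
 [  5.9  93.7 120.9]
 [ 11.9 108.5 131. ]]
90 110 230 [[-29.   80.3  90.4]
 [-16.3  96.9 100. ]
 [ 12.1 119.5 109.2]]
60 90 200 [[-13.7  80.3  61.1]
 [  1.   90.5  76.8]
 [ 11.7 118.2  89.3]]
46 58 94 [[ -3.7  83.6  46.7]
 [  6.6  90.   54.9]
 [ 11.3 113.7  57.8]]

132 150 11 [[-54.8 111.7 135.7]
 [-51.8 116.2 138.8]
 [-47.8 119.  143. ]]
110 132 12 [[-48.1 115.2 115.8]
 [-41.9 117.  124.8]
 [-35.4 119.4 127.7]]

110 132 33 [[-47.4  80.1 120.2]
 [-43.3  81.1 126.8]
 [-39.7  84.  130.3]]
60 90 21 [[  8.3  97.7  60.2]
 [  9.  103.6  65.4]
 [ 41.6 107.2  70.9]]
46 58 85 [[  5.6  92.8  46.4]
 [ 11.5 101.2  56. ]
 [ 66.  113.8  57.9]]
```

View pics/w10.png

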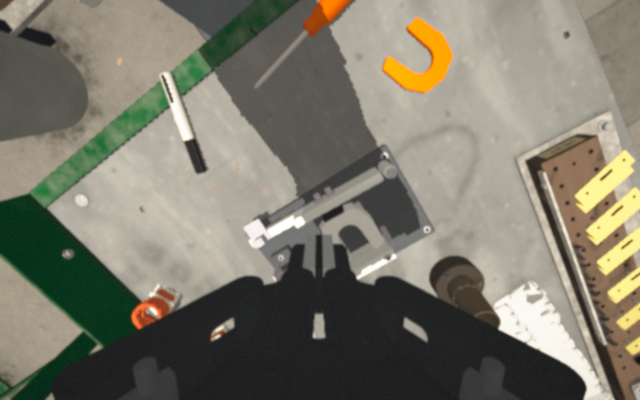

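Emit:
{"fn": "servo_tool", "kwargs": {"targets": [0.353, -0.293, -0.1, 0, 0, -0.95, 0.353, -0.293, -0.1, 0, 0, -0.95, 0.353, -0.293, -0.1, 0, 0, -0.95, 0.353, -0.293, -0.1, 0, 0, -0.95, 0.353, -0.293, -0.1, 0, 0, -0.95, 0.353, -0.293, -0.1, 0, 0, -0.95, 0.353, -0.293, -0.1, 0, 0, -0.95, 0.353, -0.293, -0.1, 0, 0, -0.95, 0.353, -0.293, -0.1, 0, 0, -0.95, 0.353, -0.293, -0.1, 0, 0, -0.95, 0, 0, 0, 0, 0, 0, 0, 0, 0, 0, 0, 0], "hand": 30}}

```text
time: 37.2
eef_pos: [0.6158, -0.1567, 0.2109]
eef_rot: [-3.14, -0.0, 1.533]
ft_force: [-0.2, 0.1, -0.3]
width: 0.0301
grip_force: 0.0
```

```bash
python3 - <<'E'
from h import *
np.set_printoptions(precision=1,suppress=True)
s=bot.state(); print(s['eef_pos']*1000,s['eef_rot'],s['joint_positions'])
f=grab('wrist','w11'); np.save('w11.npy',f,allow_pickle=True); o=np.array([4.9,0,0]); F=fx(cloud(f))-o; x,y,z=F[...,0],F[...,1],F[...,2]
for a,b in((132,150),(110,132),(90,110),(60,90),(46,58)):
    m=(z>a)&(z<b)&(abs(x)<80)&(y>60)&(y<135)
    if m.sum()>3: print(a,b,m.sum(),np.percentile(F[m],[2,50,98],axis=0))
E
```

```text
[ 615.8 -156.7  210.9] [-3.1 -0.   1.5] [-0.2  0.5  0.3  1.4  0.   1.4]
132 150 571 [[-56.6  79.7 133. ]
 [-52.7  98.4 139.1]
 [-47.2 120.  140.9]]
110 132 588 [[-46.3  80.7 110.7]
 [  1.6  98.7 121.2]
 [ 10.9 119.1 130.6]]
90 110 318 [[-29.5  80.6  90.7]
 [-15.2  94.4 100.3]
 [  9.4 119.4 109.6]]
60 90 450 [[-12.7  80.7  61.3]
 [ -2.6  98.2  77. ]
 [  6.9 119.   89.2]]
46 58 173 [[ -5.9  83.9  46.4]
 [ 55.7  98.1  54.5]
 [ 65.6 113.3  57.9]]
```

View pics/w11.png

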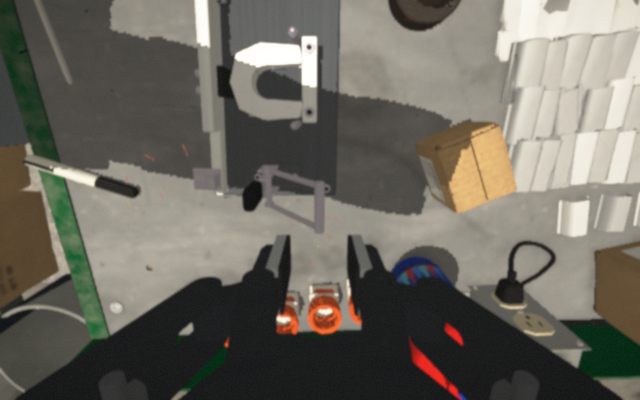

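Emit:
{"fn": "servo_tool", "kwargs": {"targets": [0.02, 0, -0.4, 0, 0, 0, 0, 0, -0.5, 0, 0, 0, 0, 0, -0.4, 0, 0, 0, 0, 0, -0.3, 0, 0, 0, 0, 0, -0.2, 0, 0, 0, 0, 0, -0.15, 0, 0, 0, 0, 0, 0, 0, 0, 0]}}

```text
time: 37.95
eef_pos: [0.6167, -0.1567, 0.1334]
eef_rot: [-3.141, -0.0, 1.531]
ft_force: [-0.5, 0.2, -0.0]
width: 0.0299
grip_force: 0.0
```

Emit:
{"fn": "servo_tool", "kwargs": {"targets": [0, 0, 0, 0, 0, 0, 0, 0, 0, 0, 0, 0, 0, 0, 0, 0, 0, 0, 0, 0, 0, 0, 0, 0, 0, 0, 0, 0, 0, 0], "hand": 4}}

```text
time: 38.45
eef_pos: [0.6175, -0.1569, 0.1342]
eef_rot: [3.14, 0.0, 1.53]
ft_force: [1.4, 0.4, 5.3]
width: 0.0049
grip_force: 47.9
```

```bash
python3 - <<'E'
from h import *
np.set_printoptions(precision=1,suppress=True)
f=np.load('w11.npy',allow_pickle=True).item(); o=np.array([4.9,0,0]); F=fx(cloud(f))-o; x,y,z=F[...,0],F[...,1],F[...,2]
for a,b in((34,39),(39,44),(44,49),(49,54),(54,56),(56,59),(59,64)):
    m=(z>a)&(z<b)&(x>25)&(x<100)&(y>75)&(y<125)
    if m.sum()>3: print(a,b,m.sum(),np.percentile(F[m],[1,50,99],axis=0))
m=(z>40)&(z<64)&(x>25)&(x<70)&(y>-60)&(y<60); P=F[m]; 
for lo in (-60,-40,20,40,60):
    q=(z>55)&(z<62)&(x>35)&(x<75)&(y>lo)&(y<lo+20)
    if q.sum()>3: print(lo,np.percentile(F[q],[2,50,98],axis=0)[:,0])
E
```

```text
34 39 74 [[ 52.4  75.9  34.1]
 [ 53.7  95.5  37.1]
 [ 64.  117.3  39. ]]
39 44 602 [[ 53.3  75.4  39.1]
 [ 65.2  94.1  41.7]
 [ 84.7 116.8  43.6]]
44 49 28 [[ 55.4  90.3  44. ]
 [ 56.6  98.4  46.6]
 [ 82.4 107.7  48.9]]
49 54 23 [[ 55.6  93.2  49.1]
 [ 56.4  98.1  52.1]
 [ 59.5 105.9  53.5]]
54 56 10 [[ 55.6  93.   54.3]
 [ 56.3  98.   55. ]
 [ 63.3 106.3  55.9]]
56 59 103 [[ 55.7  93.4  56.5]
 [ 61.   99.   58.2]
 [ 65.9 106.5  58.9]]
59 64 26 [[ 55.8  93.6  59. ]
 [ 58.8 100.6  59.4]
 [ 64.8 106.   60.2]]
-60 [46.6 51.8 58.3]
-40 [47.7 52.6 59.1]
20 [50.4 55.7 62. ]
40 [50.9 56.3 62.2]
```

```bash
python3 - <<'E'
import numpy as np
a=np.radians(np.linspace(127,-3,27)); x=80*np.cos(a);z=80*np.sin(a)
dx=np.diff(x)/40;dz=np.diff(z)/40
for k in range(2): print([v for i in range(13*k,13*k+13) for v in (round(-dx[i],2),round(.041*dx[i],3),round(dz[i],2),0,0,0)])
E
```

```text
[np.float64(-0.14), np.float64(0.006), np.float64(0.1), 0, 0, 0, np.float64(-0.15), np.float64(0.006), np.float64(0.09), 0, 0, 0, np.float64(-0.16), np.float64(0.007), np.float64(0.07), 0, 0, 0, np.float64(-0.16), np.float64(0.007), np.float64(0.06), 0, 0, 0, np.float64(-0.17), np.float64(0.007), np.float64(0.04), 0, 0, 0, np.float64(-0.17), np.float64(0.007), np.float64(0.03), 0, 0, 0, np.float64(-0.17), np.float64(0.007), np.float64(0.01), 0, 0, 0, np.float64(-0.17), np.float64(0.007), np.float64(-0.0), 0, 0, 0, np.float64(-0.17), np.float64(0.007), np.float64(-0.02), 0, 0, 0, np.float64(-0.17), np.float64(0.007), np.float64(-0.03), 0, 0, 0, np.float64(-0.17), np.float64(0.007), np.float64(-0.05), 0, 0, 0, np.float64(-0.16), np.float64(0.007), np.float64(-0.06), 0, 0, 0, np.float64(-0.16), np.float64(0.006), np.float64(-0.08), 0, 0, 0]
[np.float64(-0.15), np.float64(0.006), np.float64(-0.09), 0, 0, 0, np.float64(-0.14), np.float64(0.006), np.float64(-0.1), 0, 0, 0, np.float64(-0.13), np.float64(0.005), np.float64(-0.11), 0, 0, 0, np.float64(-0.12), np.float64(0.005), np.float64(-0.12), 0, 0, 0, np.float64(-0.11), np.float64(0.005), np.float64(-0.13), 0, 0, 0, np.float64(-0.1), np.float64(0.004), np.float64(-0.14), 0, 0, 0, np.float64(-0.09), np.float64(0.004), np.float64(-0.15), 0, 0, 0, np.float64(-0.07), np.float64(0.003), np.float64(-0.16), 0, 0, 0, np.float64(-0.06), np.float64(0.002), np.float64(-0.16), 0, 0, 0, np.float64(-0.04), np.float64(0.002), np.float64(-0.17), 0, 0, 0, np.float64(-0.03), np.float64(0.001), np.float64(-0.17), 0, 0, 0, np.float64(-0.01), np.float64(0.001), np.float64(-0.17), 0, 0, 0, np.float64(0.0), np.float64(-0.0), np.float64(-0.17), 0, 0, 0]
```

Emit:
{"fn": "servo_tool", "kwargs": {"targets": [-0.14, 0.006, 0.1, 0, 0, 0, -0.15, 0.006, 0.09, 0, 0, 0, -0.16, 0.007, 0.07, 0, 0, 0, -0.16, 0.007, 0.06, 0, 0, 0, -0.17, 0.007, 0.04, 0, 0, 0, -0.17, 0.007, 0.03, 0, 0, 0, -0.17, 0.007, 0.01, 0, 0, 0, 0, 0, 0, 0, 0, 0]}}

```text
time: 39.25
eef_pos: [0.5742, -0.1553, 0.1535]
eef_rot: [3.134, 0.001, 1.53]
ft_force: [6.8, 1.6, 31.9]
width: 0.0045
grip_force: 39.6
```

```bash
python3 - <<'E'
from h import *
np.set_printoptions(precision=1,suppress=True)
o=np.array([4.9,0,0]); s=bot.state(); print((fx(s['eef_pos'])-o),s['ft_force'],s['width']*1000,s['grip_force'])
for n in ('wrist','scene'):
    f=grab(n); F=fx(cloud(f))-o; x,y,z=F[...,0],F[...,1],F[...,2]
    for a,b in((140,165),(132,140),(110,132),(90,110),(60,90)):
        m=(z>a)&(z<b)&(abs(x)<80)&(((y>76)&(y<86))|((y>113)&(y<122)))
        if m.sum()>3: print(n,a,b,m.sum(),np.percentile(F[m],[2,50,98],axis=0)[:,0])
    m=(abs(y-99.7)<9)&(z>105)&(z<119)&(abs(x)<25); print('handle',np.percentile(F[m],[5,50,95],axis=0)[:,0] if m.sum() else 0)
E
```

```text
[-10.3  99.8 153.5] [ 6.8  1.6 31.9] 4.489475655108772 39.55419301986694
wrist 140 165 388 [-14.7 -10.6  -7.4]
wrist 132 140 36 [-10.3  -7.5  -6. ]
wrist 110 132 90 [-9.1 -5.7 -3. ]
wrist 90 110 75 [-5.5 -2.3  0.2]
wrist 60 90 183 [-4.3  0.1  4.5]
handle [ 7.8  9.5 19. ]
scene 140 165 27 [-15.3  -9.4  -4.6]
scene 132 140 8 [-9.9 -7.3 -6.5]
scene 110 132 24 [-9.2 -5.  -2.5]
scene 90 110 18 [-5.8 -1.9 -0.8]
scene 60 90 22 [-3.5  0.7  7.2]
handle [11.7 18.5 19.8]
```

Emit:
{"fn": "servo_tool", "kwargs": {"targets": [0, 0, 0.05, 0, 0, 0, 0, 0, 0, 0, 0, 0]}}

```text
time: 39.55
eef_pos: [0.5734, -0.1552, 0.1542]
eef_rot: [3.137, 0.001, 1.53]
ft_force: [3.0, 1.6, 24.6]
width: 0.0046
grip_force: 32.2
```

Emit:
{"fn": "servo_tool", "kwargs": {"targets": [0, 0, 0.06, 0, 0, 0, 0, 0, 0, 0, 0, 0]}}

```text
time: 39.75
eef_pos: [0.572, -0.155, 0.1547]
eef_rot: [3.141, 0.0, 1.53]
ft_force: [-0.1, 0.2, 10.1]
width: 0.0044
grip_force: 28.1
```

Emit:
{"fn": "servo_tool", "kwargs": {"targets": [-0.17, 0.007, 0.02, 0, 0, 0, -0.17, 0.007, 0, 0, 0, 0, -0.17, 0.007, -0.01, 0, 0, 0, -0.17, 0.007, -0.03, 0, 0, 0, -0.17, 0.007, -0.05, 0, 0, 0, 0, 0, 0, 0, 0, 0]}}

```text
time: 40.35
eef_pos: [0.5367, -0.1535, 0.1514]
eef_rot: [-3.14, 0.0, 1.53]
ft_force: [-2.8, 1.1, 7.9]
width: 0.0042
grip_force: 9.2
```

```bash
cat >> h.py <<'E'
def loopview(names=('wrist','scene')):
    o=np.array([4.9,0,0]); s=bot.state(); print('tcp',fx(s['eef_pos'])-o,s['ft_force'],s['width']*1000,s['grip_force'])
    for n in names:
        f=grab(n); F=fx(cloud(f))-o; x,y,z=F[...,0],F[...,1],F[...,2]
        m=(z>45)&(z<165)&(x>-60)&(x<100)&(((y>76)&(y<85))|((y>114.5)&(y<122))); P=F[m]
        r=np.hypot(P[:,0],P[:,2]-75); k=r>20; an=np.degrees(np.arctan2(P[k,2]-75,P[k,0])); far=r>r[k].max()-9
        print(n,m.sum(),'rod angle',np.median(an),'rmax',np.percentile(r,99),'far end',np.median(P[far],axis=0))
E
python3 - <<'E'
from h import *
np.set_printoptions(precision=1,suppress=True)
loopview()
E
```

```text
tcp [ 27.2  99.6 151.4] [-2.8  1.1  7.9] 4.234461238008261 9.22926016151905
wrist 765 rod angle 71.41343424336665 rmax 83.55038592019379 far end [ 27.   82.9 152.5]
scene 76 rod angle 68.54371729695565 rmax 83.04360040630962 far end [ 28.4 118.6 150.7]
```

Emit:
{"fn": "servo_tool", "kwargs": {"targets": [-0.255, 0.01, -0.114, 0, 0, 0, -0.237, 0.01, -0.148, 0, 0, 0, -0.214, 0.009, -0.179, 0, 0, 0, -0.187, 0.008, -0.207, 0, 0, 0, -0.156, 0.006, -0.231, 0, 0, 0, 0, 0, 0, 0, 0, 0]}}

```text
time: 41.05
eef_pos: [0.4943, -0.1515, 0.1149]
eef_rot: [-3.139, -0.001, 1.53]
ft_force: [-0.5, 0.4, 0.3]
width: 0.0041
grip_force: 0.0
```

```bash
python3 - <<'E'
from h import *
np.set_printoptions(precision=1,suppress=True)
loopview()
E
```

```text
tcp [ 69.7  99.3 114.9] [-0.5  0.4  0.3] 4.06439234200283 0.0
wrist 1608 rod angle -19.97274880602653 rmax 80.35500656153536 far end [72.1 84.3 49.3]
scene 157 rod angle -21.57002022960026 rmax 116.51501172323402 far end [ 94.1 114.8 165. ]
```

Emit:
{"fn": "servo_tool", "kwargs": {"targets": [0, 0, 0.5, 0, 0, 0, 0, 0.3, 0.8, 0, 0, 0, 0, 0.6, 0.8, 0, 0, 0, 0, 0.6, 0, 0, 0, 0, 0, 0, 0, 0, 0, 0], "hand": 0}}

```text
time: 41.65
eef_pos: [0.4971, -0.0899, 0.2016]
eef_rot: [3.139, -0.0, 1.532]
ft_force: [0.9, -0.7, 0.4]
width: 0.0003
grip_force: 0.0
```

```bash
python3 - <<'E'
from h import *
np.set_printoptions(precision=1,suppress=True)
loopview(('wrist',))
f=grab('wrist'); np.save('w12.npy',f,allow_pickle=True)
u,v=proj(f,np.array([.497,-.152,.05])); u=int(u);v=int(v); print(u,v)
u0=max(0,min(u-110,420));v0=max(0,min(v-80,240)); cv2.imwrite('pics/w12.png',cv2.resize(f['color'][v0:v0+160,u0:u0+220],None,fx=3.6,fy=3.6,interpolation=cv2.INTER_CUBIC))
F=fx(cloud(f))-[4.9,0,0]
x,y,z=F[...,0],F[...,1],F[...,2]
m=(z>44)&(z<56)&(x>55)&(x<95)&((abs(y-83)<6)|(abs(y-116)<6)); print('bar',np.percentile(F[m],[2,50,98],axis=0))
m=(abs(y-99.7)<9)&(z>60)&(z<130)&(abs(x)<40); q=F[m]; print('handle line',np.polyfit(q[:,2],q[:,0],1),len(q))
E
```

```text
tcp [ 69.4  37.7 201.6] [ 0.9 -0.7  0.4] 0.275348243302795 0.0
wrist 563 rod angle -20.08465501859389 rmax 80.0297889792797 far end [72.2 81.3 49.4]
320 237
bar [[55.6 79.3 45.4]
 [69.4 82.4 50.3]
 [75.9 88.1 55.5]]
handle line [0.1 0.2] 545
```

View pics/w12.png

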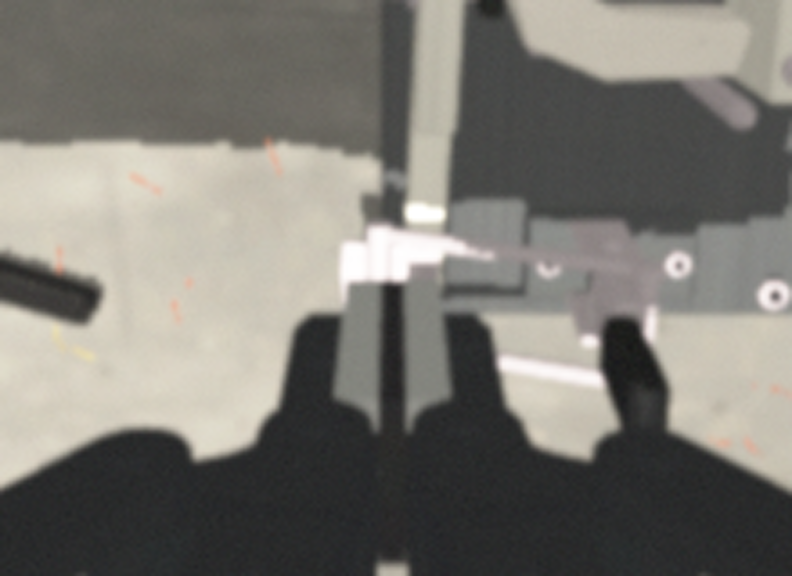

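Emit:
{"fn": "servo_tool", "kwargs": {"targets": [0.17, -0.4, 0, 0, 0, 0, 0.17, -0.4, 0, 0, 0, 0, 0.17, -0.4, 0, 0, 0, 0, 0.16, -0.38, 0, 0, 0, 0, 0, 0, -0.5, 0, 0, 0, 0, 0, -0.6, 0, 0, 0, 0, 0, -0.6, 0, 0, 0, 0, 0, -0.54, 0, 0, 0, 0, 0, 0, 0, 0, 0]}}

```text
time: 42.65
eef_pos: [0.5216, -0.1557, 0.1078]
eef_rot: [-3.137, -0.001, 1.529]
ft_force: [-1.1, -0.4, 0.1]
width: -0.0001
grip_force: 0.0
```

Emit:
{"fn": "servo_tool", "kwargs": {"targets": [0.1, -0.004, 0, 0, 0, 0, 0.1, -0.004, 0, 0, 0, 0, 0.1, -0.004, 0, 0, 0, 0, 0, 0, 0, 0, 0, 0]}}

```text
time: 43.05
eef_pos: [0.5361, -0.1557, 0.1112]
eef_rot: [3.14, 0.0, 1.53]
ft_force: [-0.3, 0.3, -0.9]
width: 0.0
grip_force: 0.0
```

Emit:
{"fn": "servo_tool", "kwargs": {"targets": [0.16, -0.0065, 0.01, 0, 0, 0, 0.16, -0.0065, 0.01, 0, 0, 0, 0.16, -0.0065, -0.02, 0, 0, 0, 0.16, -0.0065, -0.02, 0, 0, 0, 0.155, -0.006, -0.05, 0, 0, 0, 0.155, -0.006, -0.05, 0, 0, 0, 0.14, -0.006, -0.08, 0, 0, 0, 0.14, -0.006, -0.08, 0, 0, 0, 0, 0, 0, 0, 0, 0]}}

```text
time: 43.95
eef_pos: [0.5846, -0.1575, 0.0986]
eef_rot: [-3.141, -0.0, 1.53]
ft_force: [-1.0, 0.8, -0.6]
width: -0.0002
grip_force: 0.0
```

```bash
python3 - <<'E'
from h import *
np.set_printoptions(precision=1,suppress=True)
s=bot.state(); print(fx(s['eef_pos'])-[4.9,0,0],s['ft_force'])
for n in('wrist','scene'):
    F=fx(cloud(grab(n)))-[4.9,0,0]; x,y,z=F[...,0],F[...,1],F[...,2]
    m=(z>43)&(z<60)&(x>55)&(x<90)&((abs(y-83)<4)|(abs(y-117)<4)); print(n,'bar',m.sum(),np.percentile(F[m],[2,50,98],axis=0) if m.sum() else '')
E
```

```text
[-20.8 101.6  98.6] [-1.   0.8 -0.6]
wrist bar 268 [[ 55.3  79.3  45.6]
 [ 59.   86.2  49.7]
 [ 63.3 120.5  51.1]]
scene bar 20 [[ 56.1  81.8  45.1]
 [ 60.6 114.7  48.6]
 [ 63.7 120.5  50.7]]
```

Emit:
{"fn": "servo_tool", "kwargs": {"targets": [0.12, 0, -0.105, 0, 0, 0, 0.12, 0, -0.105, 0, 0, 0, 0.1, 0, -0.13, 0, 0, 0, 0.1, 0, -0.13, 0, 0, 0, 0.08, 0, -0.14, 0, 0, 0, 0, 0, 0, 0, 0, 0]}}

```text
time: 44.65
eef_pos: [0.6048, -0.1573, 0.0737]
eef_rot: [-3.14, -0.0, 1.53]
ft_force: [-0.6, 0.0, -0.3]
width: 0.0001
grip_force: 0.0
```

Emit:
{"fn": "servo_tool", "kwargs": {"targets": [0.06, 0, -0.15, 0, 0, 0, 0.05, 0, -0.1, 0, 0, 0, 0, 0, 0, 0, 0, 0]}}

```text
time: 44.95
eef_pos: [0.6092, -0.1574, 0.0642]
eef_rot: [-3.141, -0.0, 1.53]
ft_force: [-0.5, -0.6, 0.9]
width: 0.0002
grip_force: 0.0
```

Emit:
{"fn": "servo_tool", "kwargs": {"targets": [0.02, 0, -0.1, 0, 0, 0, 0, 0, 0, 0, 0, 0]}}

```text
time: 45.15
eef_pos: [0.6101, -0.1575, 0.0605]
eef_rot: [-3.141, -0.0, 1.53]
ft_force: [0.5, 0.1, -0.3]
width: -0.0001
grip_force: 0.0
```

Emit:
{"fn": "servo_tool", "kwargs": {"targets": [0, 0, -0.06, 0, 0, 0, 0, 0, 0, 0, 0, 0]}}

```text
time: 45.35
eef_pos: [0.6101, -0.1575, 0.0584]
eef_rot: [-3.141, -0.0, 1.53]
ft_force: [0.3, -0.0, -0.6]
width: -0.0002
grip_force: 0.0
```

```bash
python3 - <<'E'
from h import *
np.set_printoptions(precision=1,suppress=True)
s=bot.state(); print(fx(s['eef_pos'])-[4.9,0,0],s['ft_force'])
for n in('top','scene'):
    F=fx(cloud(grab(n)))-[4.9,0,0]; x,y,z=F[...,0],F[...,1],F[...,2]
    m=(z>43)&(z<60)&(x>45)&(x<90)&((abs(y-83)<4)|(abs(y-117)<4)); print(n,'bar',m.sum(),np.percentile(F[m],[2,50,98],axis=0) if m.sum() else '')
    m=(z>35)&(z<110)&(x>-95)&(x<-62)&(abs(y-99.7)<12); print(n,'handle tip',m.sum(),np.percentile(F[m],[2,50,98],axis=0) if m.sum() else '')
E
```

```text
[-46.3 100.6  58.4] [ 0.3 -0.  -0.6]
top bar 0 
top handle tip 0 
scene bar 32 [[ 46.3  82.2  44.6]
 [ 55.9 115.2  49.1]
 [ 61.  120.5  52.1]]
scene handle tip 12 [[-70.9 103.9  50.4]
 [-66.3 108.5  56.7]
 [-63.2 111.2  58.8]]
```

Emit:
{"fn": "servo_tool", "kwargs": {"targets": [0, 0, -0.05, 0, 0, 0, 0, 0, 0, 0, 0, 0]}}

```text
time: 45.65
eef_pos: [0.6104, -0.1576, 0.0574]
eef_rot: [3.141, 0.0, 1.53]
ft_force: [-2.1, 0.6, 9.4]
width: -0.0001
grip_force: 4.8
```

Emit:
{"fn": "servo_tool", "kwargs": {"targets": [0, 0, -0.04, 0, 0, 0, 0, 0, 0, 0, 0, 0]}}

```text
time: 45.85
eef_pos: [0.6106, -0.1577, 0.0571]
eef_rot: [3.14, 0.0, 1.53]
ft_force: [-9.3, 2.0, 27.8]
width: 0.0002
grip_force: 13.9
```

Emit:
{"fn": "servo_tool", "kwargs": {"targets": [0, 0, 0.3, 0, 0, 0, 0, 0, 0.8, 0, 0, 0, 0, 0, 0.8, 0, 0, 0, 0, 0.3, 0.8, 0, 0, 0, -0.3, 0.6, 0.8, 0, 0, 0, -0.3, 0.6, 0.8, 0, 0, 0, 0, 0, 0.6, 0, 0, 0, 0, 0, 0, 0, 0, 0]}}

```text
time: 46.65
eef_pos: [0.5873, -0.0971, 0.2548]
eef_rot: [3.136, 0.001, 1.531]
ft_force: [0.8, -0.3, -0.2]
width: 0.0
grip_force: 0.0
```

```bash
python3 - <<'E'
from h import *
np.set_printoptions(precision=1,suppress=True)
f=grab('wrist'); F=fx(cloud(f))-[4.9,0,0]; x,y,z=F[...,0],F[...,1],F[...,2]
m=(z>43)&(z<56)&(x>42)&(x<90)&((abs(y-82)<4)|(abs(y-118)<4)); print('bar',m.sum(),np.percentile(F[m],[2,50,98],axis=0))
m=(z>35)&(z<140)&(x>-95)&(x<-36)&(abs(y-99.7)<12); print('handle',m.sum(),np.percentile(F[m],[2,50,98],axis=0),np.polyfit(F[m][:,0],F[m][:,2],1))
for lo in (-60,-40,20,40,60,80):
    q=(z>(55 if lo<60 else 37))&(z<62)&(x>35)&(x<75)&(y>lo)&(y<lo+20)
    if q.sum()>3: print('gate',lo,np.percentile(F[q],[2,50,98],axis=0)[:,0])
for a,b in((55.,63.),):
    m=(z>a)&(z<b)&(y>90)&(y<110)&(x>35)&(x<80); print('lip',m.sum(),np.percentile(F[m],[2,50,98],axis=0))
m=(abs(z-42)<3)&(abs(y)<40)&(x>-37)&(x<37); print('pile',np.percentile(F[m],[1,50,99],axis=0))
p,r=held(f,.037,.047,(.568,-.055),3.1,60); print(p,r,err(p))
cv2.imwrite('pics/fin.png',f['color'])
E
```

```text
bar 135 [[ 42.8  79.7  46.1]
 [ 53.5  85.6  49.8]
 [ 60.3 120.4  52.2]]
handle 431 [[-69.6  90.7  51.1]
 [-53.3  98.4  57.4]
 [-37.1 109.   59. ]] [ 0.  57.9]
gate -60 [45.6 50.9 57.1]
gate -40 [45.6 50.9 57.1]
gate 20 [45.9 51.4 57.3]
gate 40 [45.8 51.2 57.2]
gate 60 [46.  51.8 57.7]
gate 80 [37.1 54.2 73.8]
lip 92 [[ 48.5  93.4  56.5]
 [ 53.  100.   58.5]
 [ 58.3 106.9  60. ]]
pile [[-34.4 -34.1  39.9]
 [  4.9  -3.1  42.3]
 [ 35.4  34.3  44.2]]
n 2233 plane [-0.  0.  0.] ztop 0.042302177381745354
[569.4 -55.9   3.1] 0.03631137427382226 (np.float64(-1.4703547162924604), np.float64(0.6957172795659428), np.float64(-0.025851046493538643))
```

View pics/fin.png

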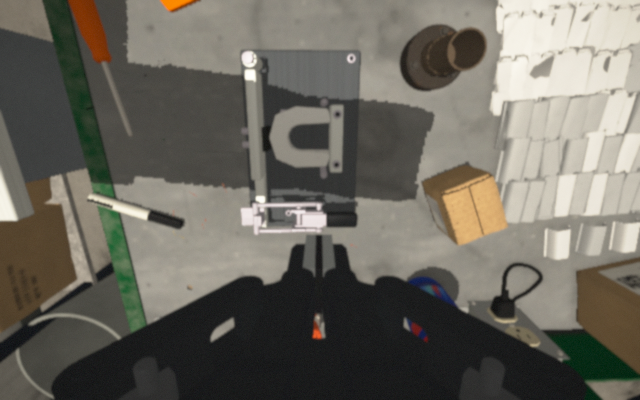

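```bash
python3 -c "
from bench import bot
print(bot.sign_off())"
```

```text
the job is handed in; nothing more can be done
None
```

The job is handed in: my last wrist-camera view shows the three horseshoe plates stacked squarely against the stop, the gate shut, the loop hooked in the keeper and the lever flat. The sign-off gave no verdict.

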